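# Load the balance and click its draft door shut

### The job

Set the yellow-capped sample pot down upright in the middle of the balance's round pan (set it down, do not drop it), then swing the glass draft-shield door shut and press it gently until it clicks fully home on its catch, without slamming it or forcing it, and with the pot still standing there. Leave the white-capped pots and the beaker where they stand.

Things in the scene. Friction and masses are not known exactly. Their poses are not given: they have to be found in the camera images.
- balance: fixed balance with a glass box on it; origin under its base, x to its back, y left, z up (mm). Base 330x270, x -200..130, 60 high. Glass box: open front at x=-130, back x=70, inside y -127..127, walls 6, roof z 335 to 347 over all of it, so the pan is reached only through the front, the tool leaning back 35 to 40 degrees; black catch block at front right, z=190
- pan (a point): centre of the top of the round steel pan (110 diameter), 70 above the bench, 70 behind the open front of the glass box; axes as the balance
- draft_door (a joint): angle (rad) of the white-framed glass door: 0 shut, grows as the free edge swings towards the robot, 2.0 at most. Vertical hinge at the box's front left corner; 250 wide, 14 thick, z 65 to 331 above the bench; turns freely. A sprung ball catch on the free edge starts to resist at about 0.08 (some 15 N); pushed past about 0.03 it draws the door to 0 and holds it
- door_hinge (a point): point on the door's vertical hinge axis, at the door's top edge (331 above the bench), in the middle of its thickness; turns with the door: local -y runs along the door to its free edge, local -x out of its outer face (the one pushed to shut it), where a grey knob 16 long stands 12 from the free edge at z = 190
- door_edge (a point): top corner of the door's free edge, 250 from the hinge, in the middle of its thickness
- sample: sample pot to be weighed: upright cylinder 36 diameter, 100 high, yellow cap (top 18); origin at the centre of its underside, z up; 60 to 130 g
- pot_a: other pot, same size, white cap; origin under its centre; leave alone
- pot_b: other pot, same size, white cap; origin under its centre; leave alone
- beaker: bluish glass beaker, 68 diameter, 90 high; origin under its centre; leave alone

How it is judged:
By the outcome, as a careful person would: the job done as asked, in the order asked, and still so for the second after the job is handed in, with the robot touching nothing.
It also fails if it takes over 66 s, if anything falls off the work surface, if the arm or the gripper's body presses on something with over 40 N, if the wrist force passes 120 N, or if a joint passes its speed limit or range.

### The arm

A 6-joint arm with a two-finger parallel gripper is mounted at the origin on the work surface. World frame = base frame: x ahead of the robot, y to its left, z up, the work surface at z = 0. Lengths are in m, angles in rad, forces in N, time in s.
With the tool pointing down it reaches from about 0.35 to 0.775 m from the base axis. Payload 7.3 kg.
Tool frame: the origin (TCP) lies midway between the tips of the shut fingers; the grasp point (between the pads) lies 19 mm behind it (tcp_to_grasp is the distance from the TCP to the grasp point, in m); z points along the fingers, y is the line along which they close (so a half turn about z gives the same grasp; the last joint's range is limited). The gripper opens to 92 mm and grips with 3 to 60 N. Pads are 19 mm wide; open, the fingers measure 130 mm over their backs; the gripper's body (75 mm by 190 mm) begins 47 mm behind the grasp point.
Start: joints at [1.095, 0.342, 1.524, -0, 1.275, -0.146], TCP at [0.17, 0.497, 0.227] pointing down, gripper open.
Joint ranges: [-2.53, 2.53], [-0.77, 2.02], [0.04, 2.7], [-1, 4.14], [0.28, 2.66], [-3.11, 3.11]. Speed limits (rad/s): [2.57, 2.57, 3.14, 3.14, 3.14, 3.14].

### API

Orientations are given as [roll, pitch, yaw] about the fixed x, y, z axes, in that order (R = Rz(yaw) Ry(pitch) Rx(roll)).
In Python, from cell import observe, read_camera, calibration, hand_in, tcp_to_grasp gives the robot as it stands.
- The arm moves only by the tool send_rows, never from a script. Its argument "targets" is a list of rows, each a list of 5 numbers: the opening, from 0 (shut) to 1 (fully open), then the shift along the world's x, y, z in m, then the turn about the world's z in rad. A call has 1 to 5 rows; each row shifts and turns the commanded pose from where the row before left it; what a row does not reach is not made up. A row lasts 1/10 s, in which the tool goes at most 50 mm and 8.59 degrees, less where a joint would pass 70% of its speed; a pose out of reach is approached as far as the arm can. A call is refused whole if a number of a shift passes 0.05 or a number of a turn 0.15, either way. A call with a gripper value outside its range is refused whole. The fingers move at their own pace and stop on an object; "grip_force" is the grip in N (left out, the last holds). Time passes only in rows, so rows that do not move let the fingers close. It gives the time, the measured TCP pose, the force, the opening and the grip force at its end, in the units of the state.
- observe(): the state, without advancing time (a new reading comes with each control period).
- read_camera(name): name is "scene" or "top"; returns (picture, depth): 420x560x3 uint8, red, green, blue; 420x560 float32, m along the optical axis (not along the pixel's ray), 0 where there is no reading.
- calibration(name): a dict with "intrinsics" (3x3 intrinsics, pixels), "world_to_cam" (4x4, takes a point from world to camera coordinates). Camera axes: x right, y up, looking along -z (the intrinsics and any distortion apply to the point x, -y, -z); pixel columns grow to the right and rows downward; lengths in m; the calibration is good to about 2 mm. A picture is of the moment at which its call begins. calibration takes no time and is no camera call.
- hand_in(): hands the job in; it is judged then, once.
The state is a dict: "time": time; "qpos": joint angles; "qvel": joint speeds; "joint_efforts": joint torques, N m; "tool_pos": TCP position; "tool_rot": TCP orientation; "contact_force": force on the tool from outside, world axes, zero at the start; "torque": the same for the moment, N m; "opening": finger opening in m; "grip_force": force on a finger pad.
Only numpy, scipy, OpenCV 4.12 (cv2) and the standard library are available. Lean on these libraries where they do the work, as an engineer would, in place of code of your own. Each camera call takes 0.05 s, during which the arm holds its last target. There are 200 camera calls.

## Working session

There is one attempt and no reset: what is moved stays moved. The work goes in short steps, Python scripts to look and compute and a tool call to move; the robot and the scene stay as the last step left them, time stands still between calls to the robot, and variables do not carry over. Pictures are saved under pics/ and viewed, at most 10 in all, crops included, and the job is handed in when it is done.

Besides the shell and the picture viewer there is one more tool, called after ">>>" as name(argument=value, ...) on one line, values as JSON. send_rows: Moves the arm, as the interface text tells. Its arguments: {"type":"object","properties":{"targets":{"type":"array","items":{"type":"array","items":{"type":"number"}}},"grip_force":{"type":"number"}},"required":["targets"]}

```bash
mkdir -p pics; ls; cat > h.py <<'E'
import numpy as np, cv2
from cell import observe, read_camera, calibration, hand_in, tcp_to_grasp
def proj(n,P):
    c=calibration(n);P=np.atleast_2d(P);p=(c["world_to_cam"]@np.c_[P,np.ones(len(P))].T)[:3]
    q=c["intrinsics"]@np.array([p[0],-p[1],-p[2]]);return (q[:2]/q[2]).T
def cloud(n,d):
    c=calibration(n);K=np.array(c["intrinsics"]);v,u=np.mgrid[:420,:560]
    r=np.linalg.inv(K)@np.stack([u.ravel(),v.ravel(),np.ones(u.size)])*d.ravel()
    p=np.array([r[0],-r[1],-r[2],np.ones(u.size)])
    return (np.linalg.inv(c["world_to_cam"])@p)[:3].T.reshape(420,560,3)
def save(n,name):
    im,d=read_camera(n);cv2.imwrite(f"pics/{name}.png",im[:,:,::-1]);np.save(f"{name}.npy",cloud(n,d));np.save(f"{name}_i.npy",im);np.save(f"{name}_d.npy",d);return im,d
E
python3 - <<'E'
from h import *
for n in("scene","top"):
    save(n,n+"0");c=calibration(n);print({k:np.round(v,3).tolist() if not isinstance(v,str) else v for k,v in c.items()})
s=observe();print(s,tcp_to_grasp)
a=np.hstack([cv2.imread("pics/scene0.png"),cv2.imread("pics/top0.png")]);
E
```

```text
pics
{'intrinsics': [[518.01, 0.0, 272.019], [0.0, 518.01, 216.115], [0.0, 0.0, 1.0]], 'world_to_cam': [[-0.039, 0.999, -0.003, 0.131], [-0.952, -0.036, 0.303, 0.529], [0.303, 0.015, 0.953, -1.581], [0.0, 0.0, 0.0, 1.0]]}
{'intrinsics': [[533.741, 0.0, 281.524], [0.0, 533.741, 214.268], [0.0, 0.0, 1.0]], 'world_to_cam': [[0.018, -1.0, 0.003, -0.125], [0.978, 0.018, 0.209, -0.645], [-0.209, -0.001, 0.978, -1.364], [0.0, 0.0, 0.0, 1.0]]}
{'time': 0.1, 'qpos': array([ 1.09496460e+00,  3.42641450e-01,  1.52489788e+00, -1.55858279e-05,
        1.27540337e+00, -1.46012732e-01]), 'qvel': array([-6.89266430e-04, -1.60571959e-03, -4.70973506e-03, -8.51170667e-05,
       -7.99575216e-04, -1.25507562e-03]), 'joint_efforts': array([ 2.08395744e-03, -4.32007313e+01, -2.44694227e+01,  7.18460698e-02,
        5.26027218e-02, -7.48028037e-05]), 'tool_pos': array([0.1698585 , 0.49638829, 0.22612872]), 'tool_rot': array([-3.14025481e+00, -1.81677408e-04,  2.81177808e+00]), 'contact_force': array([0.00480718, 0.09916656, 0.13957619]), 'torque': array([-0.00521671,  0.0173081 ,  0.01910069]), 'grip_force': 0.0, 'opening': 0.0921490400575235} 0.0188
```

View pics/scene0.png

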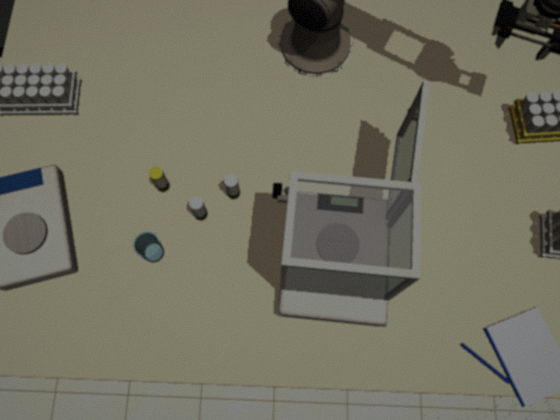

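View pics/top0.png

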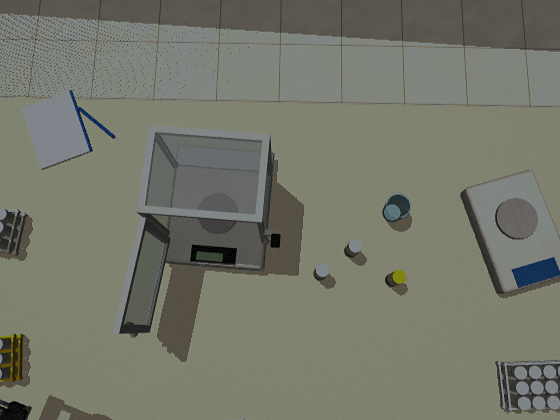

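The scene view has the robot at the top. The balance is at about (340,245), with its door open towards the robot. The yellow pot is at (157,175), the white pots at (197,205) and (232,185), and the beaker at (150,247). The top view has the yellow pot at (397,278), the white pots at (322,271) and (354,247), and the door's free edge near (133,330).

```bash
cat >> h.py <<'E'
def tri(uvs):
    A=[];b=[]
    for n,uv in uvs:
        c=calibration(n);W=np.array(c["world_to_cam"]);K=np.array(c["intrinsics"]);r=np.linalg.inv(K)@[*uv,1];d=W[:3,:3].T@[r[0],-r[1],-r[2]];d/=np.linalg.norm(d);o=-W[:3,:3].T@W[:3,3]
        M=np.eye(3)-np.outer(d,d);A.append(M);b.append(M@o)
    return np.linalg.lstsq(np.vstack(A),np.hstack(b),rcond=None)[0]
E
python3 - <<'E'
from h import *
for n in("scene0","top0"):
    P=np.load(n+".npy");im=np.load(n+"_i.npy").astype(int);r,g,b=im[...,0],im[...,1],im[...,2]
    d=P[...,2]
    m=(r-b>75)&(r>110)&(d>.06)&(abs(P[...,1])<.35) if 1 else 0
    print(n,"yel",m.sum())
    def comps(m,lo=30):
        k,l,s,c=cv2.connectedComponentsWithStats(m.astype(np.uint8))
        for i in range(1,k):
            if s[i,4]>lo:
                Q=P[l==i];print(c[i].round(1),s[i],np.median(Q,0).round(3),Q.min(0).round(3),Q.max(0).round(3))
    comps(m,15)
    m=(d>.09)&(d<.115)&(P[...,0]<.75)&(abs(P[...,1])<.4);print("h90-115");comps(m)
    m=(d>.32)&(d<.36);print("roof");comps(m,50)
    m=(d>.055)&(d<.08);print("base/pan");comps(m,100)
    m=(d>.15)&(d<.32);print("mid");comps(m,60)
P=np.load("scene0.npy")
E
python3 - <<'E'
import cv2
a=cv2.imread("pics/scene0.png")[60:340,210:450];b=cv2.imread("pics/top0.png")[110:350,100:310]
f=lambda x:cv2.resize(x,(400,int(400*x.shape[0]/x.shape[1])),interpolation=cv2.INTER_CUBIC)
a,b=f(a),f(b);h=max(len(a),len(b))
import numpy as np
p=lambda x:np.pad(x,((0,h-len(x)),(0,0),(0,0)))
cv2.imwrite("pics/c1.png",cv2.convertScaleAbs(np.hstack([p(a),p(b)]),alpha=1.5))
E
```

```text
scene0 yel 0
h90-115
[316.4  36.6] [295  22  46  23 239] [ 0.059 -0.004  0.103] [-0.    -0.065  0.09 ] [0.074 0.064 0.115]
[398.1 153.7] [394 128   9  53  95] [0.411 0.216 0.104] [0.333 0.203 0.09 ] [0.486 0.225 0.115]
[231.1 180.9] [225 174  14  15 155] [ 0.501 -0.217  0.1  ] [ 0.482 -0.234  0.091] [ 0.518 -0.2    0.106]
[196.3 203.3] [190 197  14  14 159] [ 0.565 -0.302  0.1  ] [ 0.546 -0.319  0.09 ] [ 0.581 -0.285  0.106]
roof
[520.6  21.1] [ 494    0   66   42 1065] [0.177 0.447 0.335] [0.109 0.397 0.32 ] [0.215 0.541 0.36 ]
[357.2 221. ] [  282    80   148   201 13959] [0.68  0.069 0.348] [ 0.331 -0.081  0.32 ] [0.787 0.235 0.354]
base/pan
[315.3  44.1] [294  27  47  27 291] [ 0.06  -0.004  0.067] [-0.005 -0.067  0.055] [0.077 0.069 0.08 ]
[70.1 81.9] [ 64  70  12  26 128] [ 0.197 -0.696  0.061] [ 0.158 -0.707  0.055] [ 0.24  -0.686  0.08 ]
[ 22.4 102. ] [  0  95  48  13 288] [ 0.273 -0.817  0.062] [ 0.254 -0.886  0.055] [ 0.286 -0.753  0.08 ]
[ 59.7 101.2] [ 45  95  28  12 166] [ 0.267 -0.711  0.063] [ 0.25  -0.751  0.055] [ 0.278 -0.685  0.079]
[523.9 110.9] [516  99  17  26 1
[... 2049 characters left out ...]
 161  216  104   64 4061] [0.569 0.066 0.061] [ 0.469 -0.068  0.055] [0.639 0.2   0.08 ]
[  7.9 373.3] [  0 360  14  22 108] [0.223 0.572 0.06 ] [0.204 0.559 0.055] [0.256 0.592 0.079]
[519.2 370.8] [502 362  58  30 263] [ 0.264 -0.701  0.06 ] [ 0.205 -0.829  0.055] [ 0.277 -0.684  0.08 ]
[511.4 401.1] [507 389  13  22 114] [ 0.18  -0.698  0.06 ] [ 0.158 -0.719  0.055] [ 0.208 -0.689  0.08 ]
mid
[268.  213.6] [257 141  23 107 543] [ 0.574 -0.077  0.206] [ 0.54  -0.108  0.15 ] [ 0.769 -0.059  0.315]
[142.5 275.4] [ 121  214   43  124 2205] [0.461 0.205 0.234] [0.322 0.182 0.15 ] [0.619 0.235 0.32 ]
[ 15.4 406.1] [  0 400  32  20 178] [0.182 0.43  0.309] [0.153 0.397 0.29 ] [0.192 0.463 0.32 ]
```

View pics/c1.png

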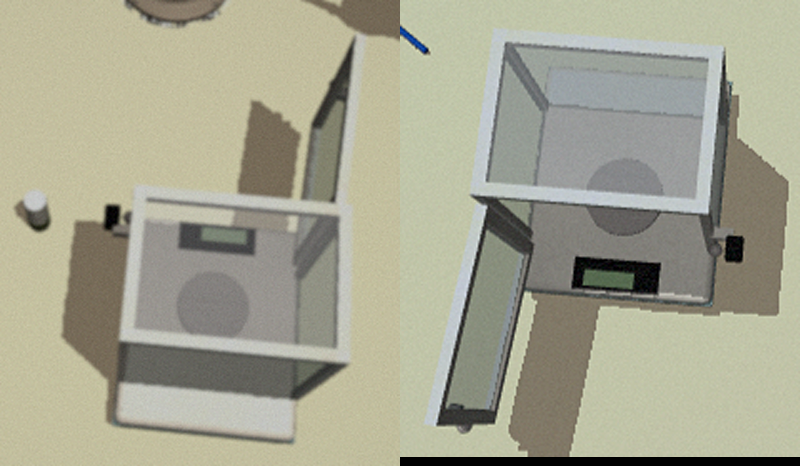

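The crops show the box's glass, its front opening towards the robot, the catch block at front right, and the door open at roughly 90° on the left. Next I'll fit the poses.

```bash
python3 - <<'E'
from h import *
px={}
for n in("scene","top"):
    im=np.load(n+"0_i.npy");P=np.load(n+"0.npy");hsv=cv2.cvtColor(im,cv2.COLOR_RGB2HSV)
    m=(hsv[...,0]>22)&(hsv[...,0]<36)&(hsv[...,1]>170)&(abs(P[...,1]+.39)<.12)&(hsv[...,2]>60)
    u=np.argwhere(m)[:,::-1];Q=P[m];top=Q[:,2]>.085;print(n,len(u),u.mean(0),Q.min(0).round(3),Q.max(0).round(3),np.median(Q,0).round(3),top.sum(),Q[top].mean(0).round(4) if top.any() else 0)
    px[n]=u[top].mean(0) if top.any() else u.mean(0)
    for nm,c in(("a",(-.218,.5)),("b",(-.303,.563))):
        w=(P[...,2]>.095)&(P[...,2]<.11)&(abs(P[...,1]-c[0])<.03)&(abs(P[...,0]-c[1])<.04);px[n+nm]=np.argwhere(w)[:,::-1].mean(0)
print("yellow",tri([(n,px[n]) for n in("scene","top")]))
for k in "ab": print(k,tri([(n,px[n+k]) for n in("scene","top")]))
for n in("scene0","top0"):
    P=np.load(n+".npy")
    m=(P[...,2]>.341)&(P[...,2]<.352)&(P[...,0]>.53)&(P[...,0]<.82);Q=P[m][:,:2];
    r=cv2.minAreaRect((Q*1000).astype(np.float32));print("roof",n,len(Q),r,cv2.boxPoints(r).round(0).tolist())
    m=(P[...,2]>.322)&(P[...,2]<.338)&(P[...,0]>.3)&(P[...,0]<.56)&(P[...,1]>.15);Q=P[m][:,:2]
    l=cv2.fitLine(Q.astype(np.float32),cv2.DIST_HUBER,0,.01,.01).ravel();print("door",len(Q),l,Q[Q[:,0].argmin()],Q.mean(0))
    # pan
    m=(P[...,2]>.066)&(P[...,2]<.075)&(abs(P[...,0]-.64)<.1)&(abs(P[...,1]-.06)<.1);Q=P[m]
    if len(Q): print("pan",len(Q),Q.min(0),Q.max(0),Q.mean(0))
    m=(P[...,2]>.06)&(P[...,2]<.105)&(abs(P[...,0]-.665)<.08)&(abs(P[...,1]+.42)<.06);print("beaker",m.sum(),P[m].mean(0),P[m].min(0),P[m].max(0))
E
```

```text
scene 81 [156.16049383 173.90123457] [ 0.472 -0.426  0.094] [ 0.503 -0.397  0.105] [ 0.488 -0.413  0.1  ] 81 [ 0.4884 -0.4127  0.1001]
top 150 [398.44       276.52666667] [ 0.466 -0.433  0.094] [ 0.5   -0.398  0.11 ] [ 0.483 -0.415  0.101] 150 [ 0.483  -0.4151  0.1007]
yellow [ 0.48404882 -0.41654945  0.08916935]
a [ 0.49738254 -0.21926909  0.09413172]
b [ 0.56179209 -0.30420716  0.09291684]
roof scene0 12730 ((678.6333618164062, 60.466590881347656), (271.2372741699219, 201.6643524169922), 86.44364166259766) [[570.0, -69.0], [771.0, -81.0], [788.0, 190.0], [586.0, 202.0]]
door 689 [ 0.9882327  -0.15295829  0.4497963   0.21111776] [0.33143082 0.22431923] [0.44979629 0.21111776]
beaker 317 [ 0.67284934 -0.42094279  0.08109137] [ 0.64152586 -0.45208123  0.06000883] [ 0.7075963  -0.38554156  0.09547376]
roof top0 10735 ((677.8718872070312, 58.74273681640625), (271.8614196777344, 202.0896759033203), 86.3753433227539) [[568.0, -71.0], [770.0, -83.0], [787.0, 188.0], [586.0, 201.0]]
door 841 [ 0.9880625  -0.15405342  0.443693    0.20998181] [0.33200986 0.22690172] [0.44369301 0.20998181]
pan 400 [ 0.54097694 -0.03741376  0.06601186] [0.63021913 0.15430007 0.07491888] [0.60613446 0.06193146 0.0697273 ]
beaker 264 [ 0.67441484 -0.42388462  0.08129177] [ 0.63793069 -0.45408273  0.06016417] [ 0.70482969 -0.38812528  0.10095885]
```

>>> send_rows(targets=[[1,0.01,0.02,0.03,0],[1,0.015,0.04,0.02,0],[1,0.015,0.04,0,0],[1,0.015,0.045,0,0],[1,0.015,0.045,0,0]])

```text
time: 0.6
tool_pos: [0.2404, 0.688, 0.2767]
tool_rot: [3.141, 0.0, 2.812]
contact_force: [-0.0, 2.0, -0.6]
opening: 0.0914
grip_force: 0.0
```

>>> send_rows(targets=[[1,0.015,0.045,0,0],[1,0.015,0.045,0,0],[1,0.015,0.045,0,0]])

```text
time: 0.9
tool_pos: [0.2689, 0.771, 0.2703]
tool_rot: [3.122, 0.0, 2.812]
contact_force: [0.8, 1.3, 0.9]
opening: 0.0918
grip_force: 0.0
```

```bash
python3 -c "
from h import *
s=observe();print(s['qpos'],s['tool_pos'],s['tool_rot'],s['qvel'])"
```

```text
[ 1.14092688e+00  1.07322208e+00  4.58960004e-02  1.87495857e-03
  2.00269873e+00 -9.91408505e-02] [0.26885201 0.7710423  0.27033809] [3.12174627e+00 2.78675809e-04 2.81166298e+00] [ 0.02877118  1.13099245 -2.19674229  0.01852468  0.8849709   0.03661345]
```

>>> send_rows(targets=[[1,0.015,0.045,0,0],[1,0.015,0.045,0,0],[1,0.015,0.045,0,0],[1,0,0,0,0]])

```text
time: 1.3
tool_pos: [0.2815, 0.8132, 0.225]
tool_rot: [3.045, -0.0, 2.812]
contact_force: [-0.2, 0.9, -1.7]
opening: 0.0915
grip_force: 0.0
```

```bash
python3 -c "
from h import *
s=observe();print(s['qpos'],s['tool_pos'],s['tool_rot'],s['qvel'])"
```

```text
[ 1.14522068  1.13323109  0.03955615  0.00983596  1.87299553 -0.09241917] [0.28145435 0.81322447 0.22504769] [ 3.04533899e+00 -1.98509048e-04  2.81182333e+00] [-0.00211606 -0.03884778 -0.01836149 -0.00288255  0.05542321 -0.00227834]
```

>>> send_rows(targets=[[1,-0.01,-0.03,0.02,0.15],[1,-0.015,-0.045,0,0.15],[1,-0.01,-0.03,0,0.15],[1,0,0,0,0.15],[1,0,0,0,0.15]])

```text
time: 1.8
tool_pos: [0.2569, 0.7372, 0.2476]
tool_rot: [3.041, -0.001, -2.817]
contact_force: [-0.3, 0.6, -0.2]
opening: 0.0919
grip_force: 0.0
```

```bash
python3 -c "
from h import *
s=observe();print(s['qpos'],s['tool_pos'],s['tool_rot'],s['qvel'])"
```

```text
[ 1.10806082  0.81844296  0.64290101  0.07173543  1.60943157 -0.78240777] [0.25693658 0.73722813 0.24758852] [ 3.04094297e+00 -5.75074775e-04 -2.81657912e+00] [-0.04907818  0.10180449 -0.23311533  0.11996057  0.18207994 -1.52120661]
```

>>> send_rows(targets=[[1,0,-0.03,0.04,0],[1,0,-0.03,0.04,0],[1,0,-0.03,0.04,0],[1,0,-0.03,0.04,0],[1,0,-0.03,0.03,0]])

```text
time: 2.3
tool_pos: [0.2573, 0.5873, 0.4401]
tool_rot: [3.038, 0.003, -2.823]
contact_force: [0.3, -0.6, 0.4]
opening: 0.0919
grip_force: 0.0
```

>>> send_rows(targets=[[1,0.015,-0.045,0,0.022],[1,0.015,-0.045,0,0.022],[1,0.015,-0.045,0,0.022],[1,0.015,-0.045,0,0.022],[1,0.015,-0.045,0,0.022]])

```text
time: 2.8
tool_pos: [0.3322, 0.3618, 0.4371]
tool_rot: [3.04, 0.001, -2.711]
contact_force: [1.7, -0.2, 0.9]
opening: 0.0917
grip_force: 0.0
```

>>> send_rows(targets=[[1,0.015,-0.045,0,0.022],[1,0.015,-0.045,0,0.022],[1,0.015,-0.045,0,0.022],[1,0.015,-0.045,0,0.022],[1,0.015,-0.045,0,0.022]])

```text
time: 3.3
tool_pos: [0.4071, 0.1372, 0.4371]
tool_rot: [3.04, 0.001, -2.602]
contact_force: [1.5, 0.7, -0.0]
opening: 0.0918
grip_force: 0.0
```

>>> send_rows(targets=[[1,0.01,-0.045,0,0.022],[1,0.01,-0.045,0,0.022],[1,0.01,-0.045,0,0.022],[1,0.01,-0.045,0,0.022],[1,0.01,-0.045,0,0.022]])

```text
time: 3.8
tool_pos: [0.457, -0.0875, 0.4372]
tool_rot: [3.04, 0.001, -2.492]
contact_force: [0.2, -0.1, -0.4]
opening: 0.0921
grip_force: 0.0
```

>>> send_rows(targets=[[1,0.01,-0.045,0,0.022],[1,0.01,-0.045,0,0.022],[1,0.01,-0.045,0,0.022],[1,0.01,-0.045,0,0.022],[1,0.01,-0.045,0,0.022]])

```text
time: 4.3
tool_pos: [0.5071, -0.3121, 0.4372]
tool_rot: [3.04, 0.001, -2.382]
contact_force: [1.0, -0.2, 0.5]
opening: 0.0919
grip_force: 0.0
```

```bash
python3 -c "
from h import *
s=observe();print(s['qpos'],s['tool_pos'],s['tool_rot'],s['qvel'])"
```

```text
[-0.68751534  0.51744046  0.69158355  0.01465165  2.03304653 -3.01197009] [ 0.50707187 -0.31213559  0.43724691] [ 3.04022491e+00  6.27685563e-04 -2.38209128e+00] [-0.46288378  0.81201854 -1.32352643 -0.06736262  0.51963448 -0.70159286]
```

>>> send_rows(targets=[[1,0.02,-0.045,0,0],[1,0.03,-0.04,0,0],[1,0.03,-0.035,0,0],[1,0.03,-0.03,0.02,0],[1,0,0,0,0]])

```text
time: 4.8
tool_pos: [0.4928, -0.3602, 0.4718]
tool_rot: [2.87, 0.001, -2.386]
contact_force: [-1.3, 1.1, 3.3]
opening: 0.0917
grip_force: 0.0
```

```bash
python3 -c "
from h import *
s=observe();print(s['qpos'],s['tool_pos'],s['tool_rot'],s['qvel'])"
```

```text
[-0.76434421  0.82403288  0.03900858  0.02581064  2.54944353 -3.07111993] [ 0.49275668 -0.36024405  0.4717659 ] [ 2.87017390e+00  7.33177069e-04 -2.38625998e+00] [ 0.03326996 -0.25085847 -0.08820343  0.00190813 -0.23824897  0.00975635]
```

>>> send_rows(targets=[[1,-0.01,0.01,-0.04,0],[1,0,0,-0.045,0],[1,0,0,-0.045,0],[1,0,0,-0.045,0],[1,0,0,0,0]])

```text
time: 5.3
tool_pos: [0.4896, -0.3539, 0.33]
tool_rot: [2.885, 0.002, -2.384]
contact_force: [0.4, 0.2, -1.0]
opening: 0.092
grip_force: 0.0
```

>>> send_rows(targets=[[1,0.035,-0.033,0,0],[1,0.035,-0.033,0,0],[1,0.035,-0.033,0,0]])

```text
time: 5.6
tool_pos: [0.5643, -0.4257, 0.3385]
tool_rot: [2.916, 0.005, -2.384]
contact_force: [0.6, -0.9, 0.6]
opening: 0.0918
grip_force: 0.0
```

>>> send_rows(targets=[[1,0.03,-0.028,0,0],[1,0.03,-0.028,0,0]])

```text
time: 5.8
tool_pos: [0.5822, -0.4483, 0.3031]
tool_rot: [2.937, 0.011, -2.386]
contact_force: [3.0, -2.1, 2.5]
opening: 0.0915
grip_force: 0.0
```

>>> send_rows(targets=[[1,0.03,-0.028,0,0],[1,0.03,-0.028,0,0]])

```text
time: 6.0
tool_pos: [0.5982, -0.4688, 0.2803]
tool_rot: [2.987, 0.018, -2.387]
contact_force: [0.0, -1.2, 0.4]
opening: 0.0916
grip_force: 0.0
```

```bash
python3 -c "
from h import *
s=observe();print(s['qpos'],s['tool_pos'],s['tool_rot'],s['qvel'])"
```

```text
[-0.77532848  1.06998264  0.03609004  0.02914615  2.18952571 -3.08705945] [ 0.5982433  -0.46876767  0.28028766] [ 2.98657877  0.01766446 -2.38695624] [-0.03054655  0.14224607 -0.00042849  0.01550931 -0.37055822 -0.02328723]
```

>>> send_rows(targets=[[1,0.037,-0.034,0,0],[1,0.037,-0.034,0,0],[1,0.037,-0.034,0,0]])

```text
time: 6.3
tool_pos: [0.6277, -0.5036, 0.2362]
tool_rot: [3.071, 0.03, -2.388]
contact_force: [-0.1, 0.0, -0.0]
opening: 0.0917
grip_force: 0.0
```

>>> send_rows(targets=[[1,0.03,-0.028,0.03,0],[1,0.03,-0.028,0.03,0]])

```text
time: 6.5
tool_pos: [0.6306, -0.5118, 0.2641]
tool_rot: [3.132, 0.039, -2.389]
contact_force: [-0.1, 0.1, -0.2]
opening: 0.0919
grip_force: 0.0
```

```bash
python3 -c "
from h import *
s=observe();print(s['qpos'],s['tool_pos'],s['tool_rot'],s['qvel'])"
```

```text
[-0.79129201  1.08553894  0.03605004  0.04322994  2.02778643 -3.09626585] [ 0.63058981 -0.51182964  0.2641339 ] [ 3.13241806  0.0385628  -2.38866547] [-0.03488985 -0.20190372  0.00103916  0.03509779 -0.1482278  -0.0142814 ]
```

>>> send_rows(targets=[[1,-0.01,0.01,0,-0.143],[1,-0.01,0.01,0,-0.143],[1,-0.01,0.01,0,-0.143],[1,0,0,0,-0.143],[1,0,0,0,-0.143]])

```text
time: 7.0
tool_pos: [0.6032, -0.4843, 0.2703]
tool_rot: [3.14, 0.047, -3.097]
contact_force: [-0.2, 0.8, 0.3]
opening: 0.092
grip_force: 0.0
```

>>> send_rows(targets=[[1,0,0,0,-0.143],[1,0,0,0,-0.143],[1,0,0,0,-0.143],[1,0,0,0,-0.143],[1,0,0,0,-0.143]])

```text
time: 7.5
tool_pos: [0.6036, -0.4848, 0.2695]
tool_rot: [3.132, 0.051, 2.471]
contact_force: [-0.3, 0.2, -0.2]
opening: 0.0923
grip_force: 0.0
```

>>> send_rows(targets=[[1,0,0,0,-0.143],[1,0,0,0,0],[1,0.03,-0.025,0.02,0],[1,0.03,-0.025,0.03,0],[1,0.03,-0.025,0.03,0]])

```text
time: 8.0
tool_pos: [0.6376, -0.5143, 0.3041]
tool_rot: [3.126, 0.075, 2.338]
contact_force: [-20.9, 16.6, 16.9]
opening: 0.0923
grip_force: 0.0
```

```bash
python3 -c "
from h import *
s=observe();print(s['qpos'],s['tool_pos'],s['tool_rot'],s['qvel'])"
```

```text
[-0.77754941  1.03680802  0.03537879  0.01510204  1.99432203 -1.53822855] [ 0.63760427 -0.51432051  0.30407306] [3.12584842 0.0746521  2.33761132] [-0.00702679  0.091887   -0.01270356  0.0370581   0.27923484  0.01287239]
```

>>> send_rows(targets=[[1,0.033,-0.033,0.02,0],[1,0.033,-0.033,0.02,0],[1,0.033,-0.033,0.02,0],[1,0.033,-0.033,0.02,0],[1,0.033,-0.033,0.02,0]])

```text
time: 8.5
tool_pos: [0.6642, -0.5633, 0.3142]
tool_rot: [3.107, 0.241, 2.333]
contact_force: [0.1, 0.0, 0.1]
opening: 0.0922
grip_force: 0.0
```

>>> send_rows(targets=[[1,0.033,-0.033,0.02,0],[1,0.033,-0.033,0.02,0],[1,0.033,-0.033,0.02,0],[1,0.033,-0.033,0.02,0],[1,0.033,-0.033,0.02,0]])

```text
time: 9.0
tool_pos: [0.6938, -0.6095, 0.3251]
tool_rot: [3.09, 0.406, 2.326]
contact_force: [0.2, 0.2, -0.1]
opening: 0.092
grip_force: 0.0
```

```bash
python3 -c "
from h import *
s=observe();print(s['qpos'],s['tool_pos'],s['tool_rot'],s['qvel'])"
```

```text
[-0.82229341  1.04188115  0.0360754   0.05415853  1.65823076 -1.57232634] [ 0.69375056 -0.60946124  0.32507198] [3.0903261  0.40560699 2.32610634] [-0.03477162  0.02281829  0.00136766  0.03981755 -0.35101821 -0.02987844]
```

>>> send_rows(targets=[[1,0.044,-0.018,0.012,0],[1,0.044,-0.018,0.012,0],[1,0.044,-0.018,0.012,0]])

```text
time: 9.3
tool_pos: [0.7501, -0.6003, 0.315]
tool_rot: [3.077, 0.497, 2.32]
contact_force: [-0.4, 0.5, 0.2]
opening: 0.0922
grip_force: 0.0
```

```bash
python3 -c "
from h import *
s=observe();print(s['qpos'],s['tool_pos'],s['tool_rot'],s['qvel'])"
```

```text
[-0.76750461  1.0706059   0.03606444  0.03892752  1.53575881 -1.52452789] [ 0.75005025 -0.60032291  0.31495911] [3.07682261 0.49672134 2.31994257] [ 0.1738921   0.09526888 -0.00055961 -0.05219066 -0.40705257  0.14762125]
```

>>> send_rows(targets=[[1,-0.02,0.02,0,0.15],[1,-0.01,0.01,0,0.15],[1,0,0,0,0.15],[1,0.02,-0.02,0.01,0]])

```text
time: 9.7
tool_pos: [0.737, -0.5918, 0.3217]
tool_rot: [3.083, 0.502, 2.725]
contact_force: [1.2, -2.2, 1.2]
opening: 0.0918
grip_force: 0.0
```

>>> send_rows(targets=[[1,0.036,-0.03,0.018,0],[1,0.036,-0.03,0.018,0],[1,0.036,-0.03,0.018,0],[1,0.036,-0.03,0.018,0]])

```text
time: 10.1
tool_pos: [0.7784, -0.6141, 0.3291]
tool_rot: [3.118, 0.634, 2.715]
contact_force: [0.1, 0.8, -0.2]
opening: 0.0918
grip_force: 0.0
```

```bash
cat >> h.py <<'E'
def st():
    s=observe();print(*[(k,np.round(s[k],4).tolist()) for k in("time","qpos","tool_pos","tool_rot","contact_force")])
    from scipy.spatial.transform import Rotation as R
    M=R.from_euler('xyz',s["tool_rot"]).as_matrix();z=M[:,2]
    print("lean",np.arccos(-z[2]).round(4),"heading",np.arctan2(z[1],z[0]).round(4),"yz",M[2,1].round(4),"grasp",(s["tool_pos"]-tcp_to_grasp*z).round(4))
E
python3 -c "
from h import *
st()"
```

```text
('time', 10.1) ('qpos', [-0.8267, 1.0814, 0.0361, 0.2575, 1.4409, -1.9349]) ('tool_pos', [0.7784, -0.6141, 0.3291]) ('tool_rot', [3.1178, 0.6341, 2.7148]) ('contact_force', [0.1136, 0.7802, -0.2019])
lean 0.6345 heading -0.3867 yz 0.0192 grasp [ 0.7681 -0.6099  0.3442]
```

>>> send_rows(targets=[[1,0.036,-0.03,0.018,0],[1,-0.02,0.015,0,0],[1,-0.04,0.028,-0.01,0],[1,-0.04,0.028,-0.015,0],[1,-0.04,0.028,-0.015,0]])

```text
time: 10.6
tool_pos: [0.6946, -0.5557, 0.3073]
tool_rot: [3.127, 0.67, 2.718]
contact_force: [1.5, -0.7, 0.5]
opening: 0.0918
grip_force: 0.0
```

>>> send_rows(targets=[[1,-0.04,0.028,-0.015,0],[1,-0.04,0.028,-0.015,0],[1,-0.04,0.028,-0.015,0],[1,-0.03,0.018,-0.01,0],[1,0,0,0,0]])

```text
time: 11.1
tool_pos: [0.5442, -0.4534, 0.2492]
tool_rot: [3.122, 0.661, 2.715]
contact_force: [1.2, -0.8, 0.8]
opening: 0.0917
grip_force: 0.0
```

```bash
python3 -c "
from h import *
st()"
```

```text
('time', 11.1) ('qpos', [-0.9507, 0.3822, 1.5935, 0.5566, 0.6595, -2.4587]) ('tool_pos', [0.5442, -0.4534, 0.2492]) ('tool_rot', [3.1223, 0.6606, 2.715]) ('contact_force', [1.1512, -0.8263, 0.7852])
lean 0.6608 heading -0.3951 yz 0.0152 grasp [ 0.5335 -0.449   0.264 ]
```

>>> send_rows(targets=[[0.75,-0.02,0.012,-0.02,-0.15],[0.75,-0.02,0.012,-0.03,-0.15],[0.75,-0.01,0.007,-0.03,0],[0.75,0,0,0,0],[0.75,0,0,0,0]])

```text
time: 11.6
tool_pos: [0.5018, -0.4293, 0.1755]
tool_rot: [3.122, 0.662, 2.44]
contact_force: [-0.3, -0.1, 1.2]
opening: 0.069
grip_force: 0.0
```

```bash
python3 -c "
from h import *
st();save('top','top1')"
```

```text
('time', 11.6) ('qpos', [-0.8884, 0.3749, 1.8492, 0.4711, 0.2972, -2.1721]) ('tool_pos', [0.5018, -0.4293, 0.1755]) ('tool_rot', [3.1224, 0.6624, 2.4397]) ('contact_force', [-0.3127, -0.1204, 1.2104])
lean 0.6626 heading -0.6706 yz 0.0151 grasp [ 0.4927 -0.4221  0.1903]
```

View pics/top1.png

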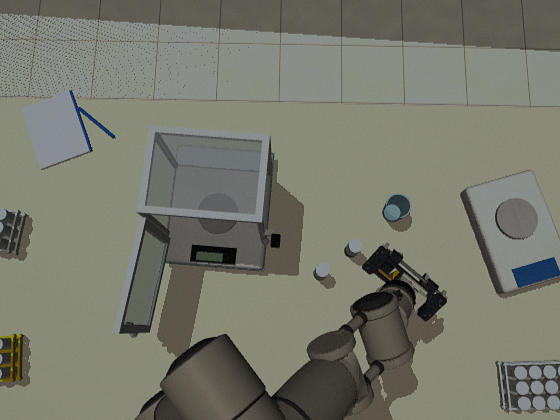

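The top view shows the gripper over the yellow cap, visible between the fingers at about (395,272). The white pots at (322,271) and (354,247) are clear of it. Joint 5 is close to its lower limit, so I'll turn the heading before going down.

>>> send_rows(targets=[[0.75,0,0.004,0,0.15],[0.75,-0.003,0.004,0,0.15],[0.75,-0.003,0.004,0,0.15],[0.75,0,0,-0.02,0],[0.75,0,0,0,0]])

```text
time: 12.15
tool_pos: [0.4925, -0.42, 0.1496]
tool_rot: [3.123, 0.642, 2.76]
contact_force: [0.1, 0.8, -0.0]
opening: 0.0688
grip_force: 0.0
```

```bash
python3 -c "
from h import *
st()"
```

```text
('time', 12.15) ('qpos', [-1.0088, 0.4216, 1.8504, 0.8748, 0.4979, -2.9108]) ('tool_pos', [0.4925, -0.42, 0.1496]) ('tool_rot', [3.1228, 0.6419, 2.7598]) ('contact_force', [0.0538, 0.7574, -0.0243])
lean 0.6422 heading -0.3504 yz 0.0151 grasp [ 0.482  -0.4161  0.1647]
```

>>> send_rows(targets=[[0.75,0.0035,0.001,-0.025,0],[0.75,0,0,-0.025,0],[0.75,0,0,-0.015,0],[0.75,0,0,0,0]])

```text
time: 12.55
tool_pos: [0.5012, -0.4193, 0.091]
tool_rot: [3.121, 0.627, 2.759]
contact_force: [0.0, 0.6, 0.8]
opening: 0.0691
grip_force: 0.0
```

```bash
python3 -c "
from h import *
st()"
```

```text
('time', 12.55) ('qpos', [-0.9885, 0.5274, 1.8745, 1.0556, 0.415, -3.1027]) ('tool_pos', [0.5012, -0.4193, 0.091]) ('tool_rot', [3.121, 0.6266, 2.7591]) ('contact_force', [0.0301, 0.5749, 0.8489])
lean 0.6269 heading -0.3473 yz 0.0167 grasp [ 0.4908 -0.4155  0.1062]
```

>>> send_rows(targets=[[0.75,-0.003,0,0,-0.12],[0.75,-0.003,-0.001,0,0],[0.75,0,0,-0.015,0],[0.75,0,0,-0.014,0],[0.75,0,0,0,0]])

```text
time: 13.05
tool_pos: [0.4979, -0.4218, 0.0669]
tool_rot: [3.12, 0.614, 2.638]
contact_force: [-0.0, 0.3, -1.3]
opening: 0.0686
grip_force: 0.0
```

```bash
python3 -c "
from h import *
st()"
```

```text
('time', 13.05) ('qpos', [-0.9546, 0.5595, 1.9059, 1.1721, 0.2982, -3.1055]) ('tool_pos', [0.4979, -0.4218, 0.0669]) ('tool_rot', [3.1198, 0.6144, 2.638]) ('contact_force', [-0.0026, 0.307, -1.27])
lean 0.6147 heading -0.4659 yz 0.0178 grasp [ 0.4882 -0.4169  0.0822]
```

```bash
cat > kin.py <<'E'
import numpy as np
from scipy.optimize import least_squares
from scipy.spatial.transform import Rotation as R
D=[([1.09496,.34264,1.52490,0,1.27540,-.14601],[.16986,.49639,.22613],[-3.14025,-.0002,2.81178]),
([1.14522,1.13323,.03956,.00984,1.87300,-.09242],[.28145,.81322,.22505],[3.04534,-.0002,2.81182]),
([-.79129,1.08554,.03605,.04323,2.02779,-3.09627],[.63059,-.51183,.26413],[3.13242,.03856,-2.38867]),
([-.82229,1.04188,.03608,.05416,1.65823,-1.57233],[.69375,-.60946,.32507],[3.09033,.40561,2.32611]),
([-.8267,1.0814,.0361,.2575,1.4409,-1.9349],[.7784,-.6141,.3291],[3.1178,.6341,2.7148]),
([-.9507,.3822,1.5935,.5566,.6595,-2.4587],[.5442,-.4534,.2492],[3.1223,.6606,2.715]),
([-.8884,.3749,1.8492,.4711,.2972,-2.1721],[.5018,-.4293,.1755],[3.1224,.6624,2.4397]),
([-1.0088,.4216,1.8504,.8748,.4979,-2.9108],[.4925,-.42,.1496],[3.1228,.6419,2.7598]),
([-.9885,.5274,1.8745,1.0556,.415,-3.1027],[.5012,-.4193,.091],[3.121,.6266,2.7591]),
([-.9546,.5595,1.9059,1.1721,.2982,-3.1055],[.4979,-.4218,.0669],[3.1198,.6144,2.638])]
ry=lambda a:R.from_euler('y',a);rz=lambda a:R.from_euler('z',a)
def fk(q,k):
    h,a1,b,L2,e2,L3,e3,c,d,g,dx,dy=k
    A=ry(q[1]);B=ry(q[1]+q[2]);C=B*rz(q[3]);E=C*ry(q[4])*rz(q[5])
    p=rz(q[0]).apply(np.array([a1,b,h])+A.apply([e2,0,L2])+B.apply([e3,0,L3])+C.apply([0,c,0])+E.apply([dx,dy,d]))
    return p,rz(q[0])*E*rz(g)
def res(k):
    o=[]
    for q,p,e in D:
        P,M=fk(q,k);o+=list((P-p)*1000/1)+list((M.inv()*R.from_euler('xyz',e)).as_rotvec()*300)
    return np.array(o)
best=min((least_squares(lambda k:np.r_[res(k),(k-k0)*.3],k0) for g in(1.57,-1.57) for k0 in [np.array([.2,0,.05,.4,0,.35,0,0,.25,g,0,0])]),key=lambda r:r.cost)
k=best.x;ql=np.array([-2.53,-.77,.04,-1,.28,-3.11]);qh=np.array([2.53,2.02,2.7,4.14,2.66,3.11])
def ik(p,lean,head,seed,roll=0):
    # tool z=(sin l cos h,..,-cos l); tool x horizontal-ish opposite heading (yaw=head+pi, pitch=lean, roll=pi)
    T=R.from_euler('xyz',[np.pi-roll,lean,head+np.pi])
    f=lambda q:np.r_[(fk(q,k)[0]-p)*1000,(fk(q,k)[1].inv()*T).as_rotvec()*300]
    return least_squares(f,np.clip(seed,ql+1e-3,qh-1e-3),bounds=(ql,qh))
E
python3 - <<'E'
from kin import *
print(k.round(4),best.cost);r=res(k).reshape(-1,6);print(r.round(1))
yaw=-.0625;pan=np.array([.648,.0615,.07])
for gh in(.05,.065,.082):
  for lean in(.61,.66,.7):
    for dh in(-.3,-.15,0,.15,.3):
        h=yaw+dh;z=np.array([np.sin(lean)*np.cos(h),np.sin(lean)*np.sin(h),-np.cos(lean)]);p=pan+[0,0,gh+.005]+.0188*z
        s=min((ik(p,lean,h,np.array([0,.45,1.85,q4,.4,q6])) for q4,q6 in((0,-1.6),(.9,-2.5),(-.9,-.7),(3,1.5))),key=lambda s:s.cost)
        print(gh,lean,dh,round(s.cost,1),s.x.round(2))
E
```

```text
[ 2.2280e-01  1.0000e-04  7.6400e-02  5.0620e-01 -1.0000e-04  3.7950e-01
  4.6400e-02 -0.0000e+00  3.1810e-01  1.5708e+00 -0.0000e+00 -0.0000e+00] 0.008599958757200458
[[-0.   0.  -0.   0.   0.  -0. ]
 [ 0.   0.  -0.  -0.  -0.   0. ]
 [-0.   0.  -0.   0.   0.   0. ]
 [ 0.   0.  -0.   0.  -0.   0. ]
 [-0.  -0.   0.  -0.   0.  -0. ]
 [-0.  -0.  -0.   0.  -0.   0. ]
 [-0.   0.   0.   0.  -0.   0. ]
 [ 0.1 -0.   0.   0.   0.   0. ]
 [ 0.   0.  -0.   0.  -0.  -0. ]
 [-0.   0.   0.  -0.   0.   0. ]]
0.05 0.61 -0.3 0.0 [ 0.09  0.52  1.8  -0.79  0.36 -0.43]
0.05 0.61 -0.15 8.0 [ 0.05  0.5   1.82 -0.59  0.28 -0.78]
0.05 0.61 0 99.2 [-0.    0.49  1.81 -0.15  0.28 -1.38]
0.05 0.61 0.15 72.4 [-0.07  0.48  1.83  0.37  0.28 -2.06]
0.05 0.61 0.3 0.0 [-0.12  0.49  1.86  0.76  0.29 -2.61]
0.05 0.66 -0.3 0.2 [ 0.1   0.52  1.83 -1.    0.33 -0.22]
0.05 0.66 -0.15 88.1 [ 0.07  0.5   1.83 -0.8   0.28 -0.56]
0.05 0.66 0 363.3 [ 0.01  0.49  1.8  -0.22  0.28 -1.3 ]
0.05 0.66 0.15 288.9 [-0.09  0.48  1.83  0.51  0.28 -2.21]
0.05 0.66 0.3 13.5 [-0.13  0.49  1.89  1.02  0.28 -2.87]
0.05 0.7 -0.3 65.8 [ 0.1   0.
[... 1290 characters left out ...]
8 -1.41]
0.082 0.61 0.15 0.0 [-0.06  0.43  1.84  0.32  0.28 -2.  ]
0.082 0.61 0.3 0.0 [-0.12  0.44  1.83  0.61  0.35 -2.44]
0.082 0.66 -0.3 0.0 [ 0.1   0.47  1.81 -0.84  0.38 -0.39]
0.082 0.66 -0.15 5.5 [ 0.06  0.45  1.83 -0.65  0.28 -0.72]
0.082 0.66 0 111.0 [-0.    0.43  1.82 -0.16  0.28 -1.36]
0.082 0.66 0.15 75.6 [-0.08  0.43  1.84  0.41  0.28 -2.1 ]
0.082 0.66 0.3 0.0 [-0.12  0.43  1.87  0.82  0.3  -2.66]
0.082 0.7 -0.3 0.2 [ 0.11  0.47  1.83 -1.    0.36 -0.23]
0.082 0.7 -0.15 54.0 [ 0.07  0.45  1.84 -0.82  0.28 -0.54]
0.082 0.7 0 316.6 [ 0.01  0.43  1.81 -0.23  0.28 -1.29]
0.082 0.7 0.15 235.3 [-0.09  0.42  1.84  0.54  0.28 -2.24]
0.082 0.7 0.3 0.9 [-0.13  0.43  1.9   1.03  0.28 -2.88]
```

```bash
python3 - <<'E'
from kin import *
pot=np.array([.4855,-.415,0])
for gh in(.055,.065,.075):
  for lean in(.615,.65):
    for h in(-.45,-.55,-1.0,-1.1,-1.2,-1.3):
        z=np.array([np.sin(lean)*np.cos(h),np.sin(lean)*np.sin(h),-np.cos(lean)]);p=pot+[0,0,gh]+.0188*z
        s=min((ik(p,lean,h,np.array([-.8,.55,1.9,q4,.4,q6])) for q4,q6 in((0,-1.6),(.9,-2.5),(-.9,-.7))),key=lambda s:s.cost)
        print(gh,lean,h,round(s.cost,1),s.x.round(2))
E
```

```text
0.055 0.615 -0.45 69.0 [-0.95  0.6   1.89  1.13  0.29 -3.11]
0.055 0.615 -0.55 126.9 [-0.96  0.6   1.9   1.21  0.28 -3.11]
0.055 0.615 -1.0 423.9 [-0.71  0.62  1.84 -1.    0.28 -0.33]
0.055 0.615 -1.1 144.2 [-0.71  0.62  1.84 -1.    0.28 -0.26]
0.055 0.615 -1.2 97.3 [-0.71  0.62  1.83 -1.    0.31 -0.17]
0.055 0.615 -1.3 82.5 [-0.68  0.64  1.8  -1.    0.39 -0.06]
0.055 0.65 -0.45 218.7 [-0.95  0.6   1.89  1.14  0.3  -3.11]
0.055 0.65 -0.55 244.2 [-0.95  0.6   1.9   1.22  0.28 -3.11]
0.055 0.65 -1.0 598.0 [-0.71  0.61  1.84 -1.    0.28 -0.33]
0.055 0.65 -1.1 315.1 [-0.71  0.61  1.84 -1.    0.28 -0.26]
0.055 0.65 -1.2 273.8 [-0.71  0.62  1.83 -1.    0.31 -0.17]
0.055 0.65 -1.3 247.6 [-0.67  0.63  1.8  -1.    0.4  -0.06]
0.065 0.615 -0.45 35.7 [-0.95  0.58  1.9   1.13  0.3  -3.11]
0.065 0.615 -0.55 88.8 [-0.96  0.58  1.91  1.21  0.28 -3.11]
0.065 0.615 -1.0 357.6 [-0.71  0.6   1.84 -0.93  0.28 -0.41]
0.065 0.615 -1.1 94.6 [-0.71  0.6   1.85 -1.    0.28 -0.26]
0.065 0.615 -1.2 58.1 [-0.7   0.61  1.84 -1.    0.32 -0.17]
0.065 0.615 -1.3 47.6 [-0.67  0.62  1.81 -1.    0.4  -0.07]
0.065 0.65
[... 376 characters left out ...]
-0.96  0.57  1.9   1.13  0.31 -3.11]
0.075 0.615 -0.55 63.2 [-0.96  0.57  1.91  1.2   0.28 -3.1 ]
0.075 0.615 -1.0 291.1 [-0.72  0.58  1.84 -0.85  0.28 -0.5 ]
0.075 0.615 -1.1 56.3 [-0.71  0.58  1.85 -1.    0.28 -0.26]
0.075 0.615 -1.2 28.7 [-0.7   0.59  1.84 -1.    0.32 -0.17]
0.075 0.615 -1.3 22.0 [-0.67  0.6   1.81 -1.    0.4  -0.07]
0.075 0.65 -0.45 101.7 [-0.96  0.56  1.9   1.14  0.31 -3.11]
0.075 0.65 -0.55 118.6 [-0.95  0.56  1.91  1.22  0.28 -3.11]
0.075 0.65 -1.0 419.8 [-0.71  0.58  1.85 -1.    0.28 -0.34]
0.075 0.65 -1.1 166.2 [-0.71  0.58  1.85 -1.    0.28 -0.26]
0.075 0.65 -1.2 144.9 [-0.7   0.59  1.84 -1.    0.33 -0.17]
0.075 0.65 -1.3 128.9 [-0.67  0.6   1.8  -1.    0.41 -0.07]
```

>>> send_rows(targets=[[0.3,0,0,0,0],[0.2,0,0,0,0],[0.2,0,0,0,0],[0.2,0,0,0,0],[0.2,0,0,0,0]], grip_force=20)

```text
time: 13.55
tool_pos: [0.4974, -0.4215, 0.0673]
tool_rot: [3.119, 0.615, 2.635]
contact_force: [0.7, -0.1, -0.6]
opening: 0.0356
grip_force: 19.9
```

```bash
python3 -c "
from h import *
st()"
```

```text
('time', 13.55) ('qpos', [-0.9544, 0.558, 1.9078, 1.1747, 0.2968, -3.1052]) ('tool_pos', [0.4974, -0.4215, 0.0673]) ('tool_rot', [3.1191, 0.6148, 2.6347]) ('contact_force', [0.7403, -0.1357, -0.6232])
lean 0.6152 heading -0.4679 yz 0.0184 grasp [ 0.4878 -0.4166  0.0826]
```

```bash
cat >> kin.py <<'E'
yaw=-.0625;org=np.array([.708,.058,0]);LEAN=.6152;ROLL=-.0225
def w(xb,yb): c,s=np.cos(yaw),np.sin(yaw);return org+[c*xb-s*yb,s*xb+c*yb,0]
def zt(l,h): return np.array([np.sin(l)*np.cos(h),np.sin(l)*np.sin(h),-np.cos(l)])
def sol(pot,h,lean=LEAN,gz=.0826,off=.003):
    # pot axis is off behind grasp along heading
    p=pot+[0,0,gz]+off*np.array([np.cos(h),np.sin(h),0])+.0188*zt(lean,h)
    return p,min((ik(p,lean,h,np.array([np.arctan2(p[1],p[0])-.12,.5,1.85,q4,.4,q6])) for q4,q6 in((.1,-1.6),(.8,-2.4),(-.7,-.8))),key=lambda s:s.cost)
E
python3 - <<'E'
from kin import *
for zb in(.078,.10):
 for xb,yb in((-60,0),(-75,0),(-90,0),(-110,0),(-130,0),(-150,0),(-150,-60),(-170,-100),(-200,-150),(-220,-250)):
  o=[]
  for dh in(-.4,-.2,-.1,0,.1,.2,.3,.4,.5,.6):
    p,s=sol(w(xb/1000,yb/1000)+[0,0,zb],yaw+dh);o.append((dh,round(s.cost,1),s.x[3].round(1)))
  print(zb,xb,yb,*[f"{a}:{b}" for a,b,c in o])
E
```

```text
0.078 -60 0 -0.4:0.0 -0.2:0.0 -0.1:0.0 0:0.9 0.1:0.9 0.2:0.0 0.3:0.0 0.4:0.0 0.5:0.0 0.6:0.0
0.078 -75 0 -0.4:0.0 -0.2:0.0 -0.1:0.0 0:7.7 0.1:7.8 0.2:0.0 0.3:0.0 0.4:0.0 0.5:0.0 0.6:0.0
0.078 -90 0 -0.4:0.0 -0.2:0.0 -0.1:0.6 0:20.6 0.1:21.1 0.2:0.7 0.3:0.0 0.4:0.0 0.5:0.0 0.6:0.0
0.078 -110 0 -0.4:0.0 -0.2:0.0 -0.1:7.7 0:45.7 0.1:47.3 0.2:8.9 0.3:0.0 0.4:0.0 0.5:0.0 0.6:0.0
0.078 -130 0 -0.4:0.0 -0.2:0.0 -0.1:21.1 0:78.1 0.1:81.4 0.2:24.6 0.3:0.0 0.4:0.0 0.5:0.0 0.6:0.0
0.078 -150 0 -0.4:0.0 -0.2:0.0 -0.1:38.6 0:115.7 0.1:121.4 0.2:45.6 0.3:0.0 0.4:0.0 0.5:0.0 0.6:0.0
0.078 -150 -60 -0.4:0.0 -0.2:54.4 -0.1:136.7 0:133.3 0.1:46.4 0.2:0.0 0.3:0.0 0.4:0.0 0.5:0.4 0.6:40.1
0.078 -170 -100 -0.4:0.0 -0.2:167.6 -0.1:193.4 0:96.5 0.1:3.6 0.2:0.0 0.3:0.0 0.4:3.5 0.5:55.6 0.6:189.6
0.078 -200 -150 -0.4:91.7 -0.2:252.7 -0.1:120.4 0:5.4 0.1:0.0 0.2:0.0 0.3:26.0 0.4:117.3 0.5:297.9 0.6:592.4
0.078 -220 -250 -0.4:251.3 -0.2:4.4 -0.1:0.0 0:0.1 0.1:27.4 0.2:120.6 0.3:303.7 0.4:601.3 0.5:1038.9 0.6:1642.7
0.1 -60 0 -0.4:0.0 -0.2:0.0 -0.1:0.0 0:0.0 0.1:0.0 0.2:0.0 0.3:0.0 0.4:0.0 0.5:0.0 0.6:0.0
0.1 -
[... 156 characters left out ...]
:0.0 0.5:0.0 0.6:0.0
0.1 -110 0 -0.4:0.0 -0.2:0.0 -0.1:0.0 0:0.1 0.1:0.1 0.2:0.0 0.3:0.0 0.4:0.0 0.5:0.0 0.6:0.0
0.1 -130 0 -0.4:0.0 -0.2:0.0 -0.1:0.0 0:4.7 0.1:5.1 0.2:0.0 0.3:0.0 0.4:0.0 0.5:0.0 0.6:0.0
0.1 -150 0 -0.4:0.0 -0.2:0.0 -0.1:0.0 0:15.1 0.1:16.4 0.2:0.1 0.3:0.0 0.4:0.0 0.5:0.0 0.6:0.0
0.1 -150 -60 -0.4:0.0 -0.2:0.9 -0.1:22.2 0:20.4 0.1:0.1 0.2:0.0 0.3:0.0 0.4:0.0 0.5:0.0 0.6:0.9
0.1 -170 -100 -0.4:0.0 -0.2:34.0 -0.1:43.3 0:9.0 0.1:0.0 0.2:0.0 0.3:0.0 0.4:0.0 0.5:3.6 0.6:73.6
0.1 -200 -150 -0.4:9.0 -0.2:68.1 -0.1:16.5 0:0.0 0.1:0.0 0.2:0.0 0.3:0.0 0.4:26.4 0.5:143.4 0.6:377.9
0.1 -220 -250 -0.4:67.5 -0.2:0.0 -0.1:0.0 0:0.0 0.1:0.0 0.2:28.1 0.3:147.6 0.4:385.3 0.5:767.3 0.6:1320.4
```

>>> send_rows(targets=[[0.2,0,0,0.02,0],[0.2,0,0,0.03,0],[0.2,0,0,0.03,0],[0.2,0,0,0.03,0],[0.2,0,0,0,0]])

```text
time: 14.05
tool_pos: [0.4986, -0.4231, 0.1822]
tool_rot: [3.124, 0.622, 2.637]
contact_force: [-0.4, -0.7, -1.0]
opening: 0.0358
grip_force: 19.9
```

```bash
python3 - <<'E'
from kin import *
from h import st;st()
pr=np.array([.4986,-.4231,.1822]);ph=-.4637
for xb,yb,zb,dh in((-220,-250,.115,-.1),(-190,-130,.112,.12),(-150,-30,.107,.2),(-130,0,.1,.2),(-110,0,.095,.15),(-90,0,.088,.08),(-75,0,.082,.03),(-60,0,.076,0)):
    p,s=sol(w(xb/1000,yb/1000)+[0,0,zb],yaw+dh);print((xb,yb,zb),p.round(4),"d",(p-pr).round(4),round(yaw+dh-ph,3),round(s.cost,2),s.x.round(2));pr=p;ph=yaw+dh
E
```

```text
('time', 14.05) ('qpos', [-0.9542, 0.3707, 1.8048, 0.6232, 0.4798, -2.514]) ('tool_pos', [0.4986, -0.4231, 0.1822]) ('tool_rot', [3.1235, 0.6218, 2.637]) ('contact_force', [-0.3814, -0.6862, -0.9992])
lean 0.6221 heading -0.4736 yz 0.0147 grasp [ 0.4889 -0.4181  0.1974]
(-220, -250, 0.115) [ 0.4865 -0.18    0.1822] d [-0.0121  0.2431  0.    ] 0.301 0.0 [-0.68  0.14  2.13  0.77  0.43 -2.73]
(-190, -130, 0.112) [ 0.5241 -0.0591  0.1792] d [ 0.0376  0.1209 -0.003 ] 0.22 0.0 [-0.42  0.16  2.12  0.75  0.4  -2.69]
(-150, -30, 0.107) [0.5701 0.0393 0.1742] d [ 0.0461  0.0984 -0.005 ] 0.08 0.0 [-0.16  0.24  2.03  0.56  0.32 -2.36]
(-130, 0, 0.1) [0.592  0.068  0.1672] d [ 0.0218  0.0287 -0.007 ] 0.0 0.0 [-0.08  0.29  1.98  0.45  0.29 -2.19]
(-110, 0, 0.095) [0.612  0.0661 0.1622] d [ 0.02   -0.0019 -0.005 ] -0.05 0.2 [-0.06  0.33  1.94  0.32  0.28 -2.  ]
(-90, 0, 0.088) [0.632  0.0639 0.1552] d [ 0.02   -0.0022 -0.007 ] -0.07 4.03 [-0.04  0.37  1.88  0.11  0.28 -1.72]
(-75, 0, 0.082) [0.647  0.0622 0.1492] d [ 0.015  -0.0016 -0.006 ] -0.05 4.2 [-0.02  0.41  1.85 -0.03  0.28 -1.53]
(-60, 0, 0.076) [0.6619 0.0609 0.1432] d [ 0.015  -0.0014 -0.006 ] -0.03 2.21 [-0.01  0.44  1.82 -0.12  0.28 -1.41]
```

>>> send_rows(targets=[[0.2,0,0.01,0.03,0.03],[0.2,-0.002,0.03,0.01,0.06],[0.2,-0.003,0.035,0,0.06],[0.2,-0.003,0.035,0,0.06],[0.2,-0.003,0.035,0,0.06]])

```text
time: 14.55
tool_pos: [0.4858, -0.2746, 0.216]
tool_rot: [3.117, 0.613, 2.906]
contact_force: [0.2, -0.0, -0.4]
opening: 0.0354
grip_force: 19.9
```

>>> send_rows(targets=[[0.2,0,0.035,0,0.04],[0.2,0,0.035,0,0.03],[0.2,0,0.03,0,0.03],[0.2,0.01,0.03,0,0.03],[0.2,0,0,0,0]])

```text
time: 15.05
tool_pos: [0.496, -0.143, 0.216]
tool_rot: [3.116, 0.613, 3.037]
contact_force: [0.1, -0.2, -0.8]
opening: 0.0355
grip_force: 19.9
```

```bash
python3 -c "
from h import *
st()"
```

```text
('time', 15.05) ('qpos', [-0.6252, 0.0848, 2.0805, 0.6497, 0.534, -2.5922]) ('tool_pos', [0.496, -0.143, 0.216]) ('tool_rot', [3.1164, 0.6126, 3.0373]) ('contact_force', [0.1163, -0.2269, -0.839])
lean 0.6131 heading -0.0605 yz 0.0206 grasp [ 0.4852 -0.1424  0.2314]
```

>>> send_rows(targets=[[0.2,0.003,0.04,-0.005,0.04],[0.2,0.004,0.045,-0.005,0.05],[0.2,0.01,0.045,-0.008,0.05],[0.2,0.025,0.035,-0.01,0.05],[0.2,0.025,0.017,-0.01,0]])

```text
time: 15.55
tool_pos: [0.5634, 0.0376, 0.1781]
tool_rot: [3.118, 0.614, -3.057]
contact_force: [0.7, -1.9, -1.2]
opening: 0.0358
grip_force: 19.9
```

>>> send_rows(targets=[[0.2,0.01,0,-0.006,0],[0.2,0,0,0,0]])

```text
time: 15.75
tool_pos: [0.5736, 0.0356, 0.1713]
tool_rot: [3.118, 0.612, -3.059]
contact_force: [-0.6, 0.1, -0.5]
opening: 0.0356
grip_force: 19.9
```

```bash
python3 -c "
from h import *
st()"
```

```text
('time', 15.75) ('qpos', [-0.1627, 0.2516, 2.0247, 0.5492, 0.3165, -2.3006]) ('tool_pos', [0.5736, 0.0356, 0.1713]) ('tool_rot', [3.1181, 0.6119, -3.0587]) ('contact_force', [-0.6224, 0.0978, -0.4972])
lean 0.6123 heading 0.1238 yz 0.0193 grasp [0.5629 0.0343 0.1867]
```

>>> send_rows(targets=[[0.2,0.009,0.016,-0.002,0],[0.2,0.009,0.015,-0.002,0],[0.2,0.01,0,-0.002,-0.02],[0.2,0.01,-0.001,-0.003,-0.03],[0.2,0,0,0,0]])

```text
time: 16.25
tool_pos: [0.6119, 0.0642, 0.1651]
tool_rot: [3.118, 0.612, -3.11]
contact_force: [-0.0, -0.2, -0.8]
opening: 0.0356
grip_force: 19.9
```

```bash
python3 -c "
from h import *
st();a,_=save('scene','s2');b,_=save('top','t2')
f=lambda x:cv2.resize(x,(400,400),interpolation=cv2.INTER_CUBIC)
cv2.imwrite('pics/c2.png',cv2.convertScaleAbs(np.hstack([f(a[100:300,260:460,::-1]),f(b[140:340,110:310,::-1])]),alpha=1.5))"
```

```text
('time', 16.25) ('qpos', [-0.0589, 0.326, 1.9334, 0.2706, 0.2832, -1.905]) ('tool_pos', [0.6119, 0.0642, 0.1651]) ('tool_rot', [3.1185, 0.6125, -3.1105]) ('contact_force', [-0.0466, -0.2025, -0.8256])
lean 0.6128 heading 0.0713 yz 0.0189 grasp [0.6011 0.0635 0.1805]
```

View pics/c2.png

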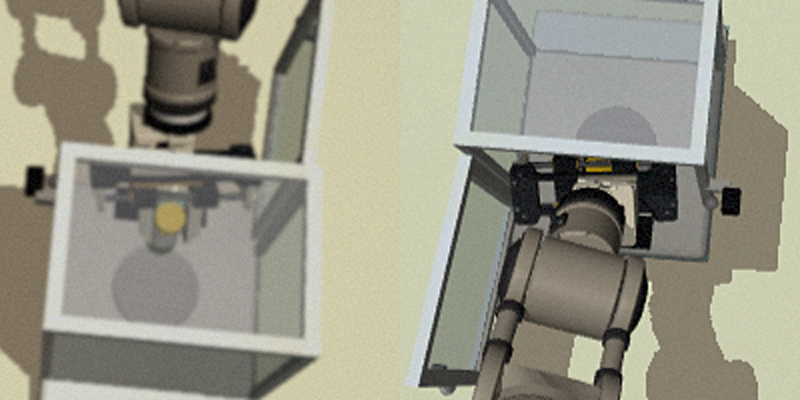

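The left crop shows the pot held upright just inside the open front, its yellow cap at (170,217), with the pan beyond it at (155,285). The right crop shows the gripper body between the door and the catch, clear of the frame.

>>> send_rows(targets=[[0.2,0.01,-0.001,-0.005,-0.03],[0.2,0.01,-0.001,-0.004,-0.03],[0.2,0.01,-0.001,-0.004,-0.03],[0.2,0.006,0,-0.003,-0.02],[0.2,0,0,0,0]])

```text
time: 16.85
tool_pos: [0.6483, 0.0617, 0.1515]
tool_rot: [3.118, 0.607, 3.064]
contact_force: [0.9, -0.5, -1.1]
opening: 0.0355
grip_force: 19.9
```

```bash
python3 -c "
from h import *
st()"
```

```text
('time', 16.85) ('qpos', [-0.0175, 0.4063, 1.8455, -0.0378, 0.283, -1.485]) ('tool_pos', [0.6483, 0.0617, 0.1515]) ('tool_rot', [3.1177, 0.6066, 3.0638]) ('contact_force', [0.918, -0.4992, -1.0963])
lean 0.607 heading -0.0359 yz 0.0196 grasp [0.6376 0.0621 0.167 ]
```

>>> send_rows(targets=[[0.2,0.005,0,-0.004,-0.015],[0.2,0.005,0,-0.003,-0.012],[0.2,0.004,-0.001,-0.002,0],[0.2,0,0,0,0]])

```text
time: 17.25
tool_pos: [0.6625, 0.0609, 0.1433]
tool_rot: [3.118, 0.606, 3.037]
contact_force: [0.2, -0.4, -1.5]
opening: 0.0351
grip_force: 19.9
```

```bash
python3 -c "
from h import *
st()"
```

```text
('time', 17.25) ('qpos', [-0.0086, 0.4412, 1.8136, -0.1102, 0.283, -1.3862]) ('tool_pos', [0.6625, 0.0609, 0.1433]) ('tool_rot', [3.1178, 0.6057, 3.0372]) ('contact_force', [0.1505, -0.3883, -1.4938])
lean 0.6061 heading -0.0626 yz 0.0196 grasp [0.6518 0.0616 0.1588]
```

>>> send_rows(targets=[[0.2,0,0,-0.002,0],[0.2,0,0,-0.002,0],[0.2,0,0,0,0]])

```text
time: 17.55
tool_pos: [0.6634, 0.0615, 0.1408]
tool_rot: [3.118, 0.603, 3.037]
contact_force: [-0.3, -0.4, -1.8]
opening: 0.0359
grip_force: 19.9
```

>>> send_rows(targets=[[0.2,0,0,-0.001,0],[0.2,0,0,0,0]])

```text
time: 17.75
tool_pos: [0.6637, 0.0617, 0.1402]
tool_rot: [3.118, 0.602, 3.037]
contact_force: [0.1, -0.5, -0.4]
opening: 0.0356
grip_force: 19.9
```

>>> send_rows(targets=[[0.2,0,0,-0.001,0],[0.2,0,0,0,0]])

```text
time: 17.95
tool_pos: [0.664, 0.0618, 0.1397]
tool_rot: [3.119, 0.602, 3.037]
contact_force: [-0.3, -0.6, -0.7]
opening: 0.0357
grip_force: 19.9
```

>>> send_rows(targets=[[0.2,0,0,0,-0.05],[0.2,-0.001,0,-0.001,0],[0.2,0,0,0,0]])

```text
time: 18.25
tool_pos: [0.6632, 0.062, 0.139]
tool_rot: [3.119, 0.603, 2.989]
contact_force: [-0.3, 0.4, -1.4]
opening: 0.0355
grip_force: 19.9
```

>>> send_rows(targets=[[0.2,0,0,-0.001,0],[0.2,0,0,0,0]])

```text
time: 18.45
tool_pos: [0.6632, 0.0616, 0.1379]
tool_rot: [3.119, 0.603, 2.987]
contact_force: [0.5, -0.2, -0.9]
opening: 0.0354
grip_force: 19.9
```

```bash
python3 -c "
from h import *
st()"
```

```text
('time', 18.45) ('qpos', [0.0116, 0.4543, 1.808, -0.2515, 0.2887, -1.1925]) ('tool_pos', [0.6632, 0.0616, 0.1379]) ('tool_rot', [3.1186, 0.6025, 2.9874]) ('contact_force', [0.4852, -0.2231, -0.9408])
lean 0.6029 heading -0.1136 yz 0.019 grasp [0.6526 0.0628 0.1533]
```

>>> send_rows(targets=[[0.2,-0.0005,0,-0.001,0],[0.2,0,0,0,0]])

```text
time: 18.65
tool_pos: [0.6628, 0.0616, 0.1372]
tool_rot: [3.118, 0.603, 2.987]
contact_force: [-0.4, -0.6, -0.0]
opening: 0.0356
grip_force: 19.9
```

>>> send_rows(targets=[[0.2,0,0,-0.0007,0],[0.2,0,0,0,0]])

```text
time: 18.85
tool_pos: [0.6633, 0.0616, 0.1372]
tool_rot: [3.118, 0.605, 2.987]
contact_force: [-2.5, 0.1, 5.1]
opening: 0.0355
grip_force: 19.9
```

>>> send_rows(targets=[[0.5,0,0,0,0],[0.6,0,0,0,0],[0.7,0,0,0,0],[0.7,0,0,0,0]])

```text
time: 19.25
tool_pos: [0.6623, 0.0617, 0.1357]
tool_rot: [3.119, 0.602, 2.987]
contact_force: [-0.8, 0.7, 0.5]
opening: 0.0621
grip_force: 0.0
```

>>> send_rows(targets=[[0.7,-0.01,0.001,0.002,0],[0.7,-0.01,0.001,0.003,0],[0.7,-0.012,0.001,0.004,0],[0.7,-0.012,0.001,0.004,0]])

```text
time: 19.65
tool_pos: [0.618, 0.0663, 0.1514]
tool_rot: [3.12, 0.599, 2.987]
contact_force: [0.0, 0.3, -0.0]
opening: 0.0642
grip_force: 0.0
```

```bash
python3 -c "
from h import *
st();a,_=save('scene','s3');b,_=save('top','t3')
f=lambda x:cv2.resize(x,(400,400),interpolation=cv2.INTER_CUBIC)
cv2.imwrite('pics/c3.png',cv2.convertScaleAbs(np.hstack([f(a[100:300,260:460,::-1]),f(b[140:340,110:310,::-1])]),alpha=1.5))"
```

```text
('time', 19.65) ('qpos', [0.0242, 0.3687, 1.9059, -0.2864, 0.2831, -1.1473]) ('tool_pos', [0.618, 0.0663, 0.1514]) ('tool_rot', [3.1199, 0.5991, 2.987]) ('contact_force', [0.0248, 0.2506, -0.039])
lean 0.5995 heading -0.1161 yz 0.0179 grasp [0.6075 0.0675 0.1669]
```

View pics/c3.png

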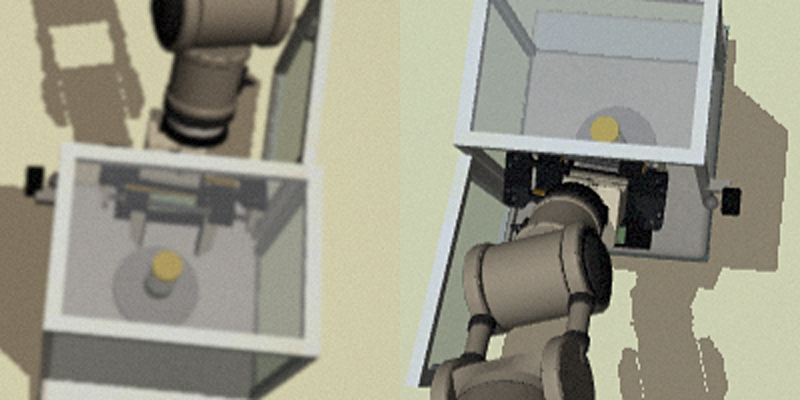

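The pot stands upright on the pan: in the left crop its base is at about (158,290) and the pan centre is at about (157,285). The fingers are clear of it. Next I'll back out and plan the door push.

```bash
cat >> kin.py <<'E'
H=np.array([.579,.187])
def door(th,rho,gap):
    a=-np.pi/2+yaw-th;n=a-np.pi/2
    return H+rho*np.array([np.cos(a),np.sin(a)])+gap*np.array([np.cos(n),np.sin(n)]),n
E
python3 - <<'E'
from kin import *
for z in(.30,.2):
 for th in(1.8,1.66,1.3,1.0,.7,.4,.1,0):
  P,n=door(th,.2,.02);o=[]
  for hd in np.arange(-1.8,1.3,.3):
    p=np.r_[P,z]
    s=min((ik(p,.6,hd,np.array([np.arctan2(p[1],p[0])-.12,.3,1.85,q4,.5,q6]),0.02) for q4,q6 in((.1,-1.6),(-.8,-.8),(1.2,-2.5),(2.5,1.5))),key=lambda s:s.cost)
    o.append(f"{hd:.1f}:{s.cost:.0f}[{s.x[0]:.1f},{s.x[3]:.1f},{s.x[4]:.1f},{s.x[5]:.1f}]" if s.cost<3 else "")
  print(z,th,P.round(3),"ideal",round((n+2*np.pi)%(2*np.pi)-np.pi,2),*o)
E
```

```text
0.3 1.8 [0.393 0.264] ideal -1.86 -1.8:0[0.7,-0.4,1.9,0.9] -1.5:0[0.7,-0.5,1.7,0.7] -1.2:0[0.8,-0.6,1.6,0.5] -0.9:0[0.8,-0.6,1.4,0.3] -0.6:0[0.8,-0.6,1.2,0.0] -0.3:0[0.8,-0.6,1.0,-0.2] 0.0:0[0.6,-0.5,0.8,-0.7] 0.3:0[0.5,-0.1,0.7,-1.3] 0.6:0[0.3,0.3,0.7,-2.0] 0.9:0[0.1,0.5,0.9,-2.6] 1.2:0[0.1,0.6,1.1,-3.0]
0.3 1.66 [0.384 0.237] ideal -1.72 -1.8:0[0.6,-0.4,1.8,0.9] -1.5:0[0.7,-0.5,1.7,0.7] -1.2:0[0.8,-0.6,1.5,0.5] -0.9:0[0.8,-0.6,1.4,0.3] -0.6:0[0.8,-0.6,1.2,0.0] -0.3:0[0.7,-0.6,1.0,-0.3] 0.0:0[0.6,-0.4,0.8,-0.7] 0.3:0[0.4,-0.1,0.7,-1.4] 0.6:0[0.2,0.4,0.7,-2.2] 0.9:0[0.1,0.6,0.9,-2.7] 1.2:0[-0.0,0.6,1.1,-3.1]
0.3 1.3 [0.379 0.165] ideal -1.36 -1.8:0[0.5,-0.4,1.7,0.8] -1.5:0[0.6,-0.5,1.6,0.6] -1.2:0[0.6,-0.6,1.5,0.4] -0.9:0[0.7,-0.6,1.3,0.2] -0.6:0[0.6,-0.6,1.1,-0.1] -0.3:0[0.5,-0.6,0.9,-0.5] 0.0:0[0.4,-0.3,0.7,-1.0] 0.3:0[0.1,0.2,0.7,-1.8] 0.6:0[-0.1,0.5,0.9,-2.5] 0.9:0[-0.2,0.6,1.1,-2.9] 1.2:0[-0.3,0.6,1.3,3.0]
0.3 1.0 [0.395 0.107] ideal -1.06 -1.8:0[0.4,-0.5,1.7,0.7] -1.5:0[0.5,-0.6,1.5,0.5] -1.2:0[0.5,-0.6,1.4,0.3] -0.9:0[0.5,-0.6,1.2,0.1] -0.6:0[0.5,-0.6,1.0,-0.2] -0.3:0[0.3,-0.5
[... 3126 characters left out ...]
.2] 0.3:0[-0.4,0.7,0.6,-2.8] 0.6:0[-0.5,0.8,0.8,3.1] 0.9:0[-0.5,0.7,1.0,2.9] 1.2:0[-0.5,0.6,1.2,2.7]
0.2 0.1 [ 0.527 -0.007] ideal -0.16 -1.8:0[0.2,-0.6,1.4,0.6] -1.5:0[0.2,-0.6,1.2,0.4] -1.2:0[0.2,-0.7,1.0,0.2] -0.9:0[0.1,-0.7,0.8,-0.1] -0.6:0[0.0,-0.7,0.5,-0.4] -0.3:0[-0.1,-0.3,0.4,-1.2] 0.0:0[-0.3,0.4,0.4,-2.2] 0.3:0[-0.4,0.7,0.6,-2.8]  0.9:0[-0.5,0.7,1.0,2.9] 1.2:0[-0.5,0.6,1.2,2.7]
0.2 0 [ 0.547 -0.011] ideal -0.06 -1.8:0[0.1,-0.6,1.4,0.5] -1.5:0[0.2,-0.6,1.2,0.4] -1.2:0[0.2,-0.7,1.0,0.2] -0.9:0[0.1,-0.7,0.8,-0.1] -0.6:0[0.0,-0.7,0.5,-0.5] -0.3:0[-0.1,-0.2,0.4,-1.2] 0.0:0[-0.3,0.4,0.4,-2.2] 0.3:0[-0.4,0.7,0.6,-2.8] 0.6:2[-0.5,0.7,0.8,-3.1] 0.9:0[-0.5,0.7,1.0,2.9] 1.2:0[-0.5,0.6,1.3,2.7]
```

>>> send_rows(targets=[[0.5,-0.015,0.001,0.006,0],[0.3,-0.02,0.001,0.008,0],[0,-0.02,0,0.01,0],[0,-0.02,0,0.01,0],[0,-0.02,0,0.015,0]])

```text
time: 20.25
tool_pos: [0.5232, 0.0681, 0.1999]
tool_rot: [3.12, 0.598, 2.987]
contact_force: [-0.4, 0.4, 0.6]
opening: 0.0288
grip_force: 0.0
```

```bash
python3 -c "
from h import *
st()"
```

```text
('time', 20.25) ('qpos', [0.0361, 0.1373, 2.0653, -0.2481, 0.3558, -1.1798]) ('tool_pos', [0.5232, 0.0681, 0.1999]) ('tool_rot', [3.12, 0.5983, 2.9871]) ('contact_force', [-0.3671, 0.4022, 0.5625])
lean 0.5986 heading -0.1163 yz 0.0178 grasp [0.5127 0.0694 0.2154]
```

>>> send_rows(targets=[[0,-0.02,0,0.03,0],[0,-0.015,0,0.045,0],[0,-0.01,0,0.045,0],[0,-0.01,0,0.045,-0.05],[0,-0.01,0,0.025,-0.08]])

```text
time: 20.75
tool_pos: [0.4593, 0.0675, 0.395]
tool_rot: [3.116, 0.606, 2.851]
contact_force: [-0.3, -0.5, -0.1]
opening: 0.0005
grip_force: 0.0
```

>>> send_rows(targets=[[0,-0.007,0.02,0,-0.12],[0,-0.007,0.025,0,-0.12],[0,-0.007,0.025,0,-0.12],[0,-0.007,0.03,0,-0.12],[0,-0.007,0.03,0,-0.12]])

```text
time: 21.25
tool_pos: [0.4265, 0.1896, 0.3893]
tool_rot: [3.119, 0.593, 2.307]
contact_force: [1.2, 1.1, 0.1]
opening: 0.0007
grip_force: 0.0
```

>>> send_rows(targets=[[0,-0.005,0.03,0,-0.13],[0,-0.005,0.03,0,-0.13],[0,-0.005,0.03,0,-0.13],[0,-0.005,0.03,0,-0.13],[0,0,0,0,-0.13]])

```text
time: 21.75
tool_pos: [0.4064, 0.3117, 0.3873]
tool_rot: [3.123, 0.592, 1.663]
contact_force: [-0.1, 0.3, -0.3]
opening: 0.0005
grip_force: 0.0
```

```bash
python3 -c "
from h import *
st()
from kin import *
s=observe()
for th in(1.66,):
  P,n=door(th,.19,.03);print(P,n-np.pi,P-s['tool_pos'][:2])"
```

```text
('time', 21.75) ('qpos', [0.7804, 0.4812, 1.0209, -0.503, 1.9777, 0.5599]) ('tool_pos', [0.4064, 0.3117, 0.3873]) ('tool_rot', [3.1226, 0.5916, 1.6628]) ('contact_force', [-0.0626, 0.3214, -0.2925])
lean 0.5919 heading -1.4447 yz 0.0157 grasp [0.4051 0.3222 0.4029]
[0.39571581 0.24536872] -8.005685307179586 [-0.01072437 -0.06637927]
```

>>> send_rows(targets=[[0,-0.002,0,-0.035,-0.08],[0,-0.002,0,-0.04,-0.08],[0,-0.002,0,-0.04,-0.08],[0,-0.002,0,-0.04,0],[0,0,0,0,0]])

```text
time: 22.25
tool_pos: [0.3976, 0.3069, 0.2292]
tool_rot: [3.13, 0.599, 1.427]
contact_force: [-0.6, -1.1, -0.6]
opening: 0.0002
grip_force: 0.0
```

```bash
python3 -c "
from h import *
st();save('top','t4')"
```

```text
('time', 22.25) ('qpos', [0.7382, 0.5972, 1.2538, -0.3833, 1.7542, 0.8971]) ('tool_pos', [0.3976, 0.3069, 0.2292]) ('tool_rot', [3.1297, 0.5989, 1.4275]) ('contact_force', [-0.5804, -1.0634, -0.5919])
lean 0.599 heading -1.693 yz 0.0098 grasp [0.3989 0.3174 0.2447]
```

View pics/t4.png

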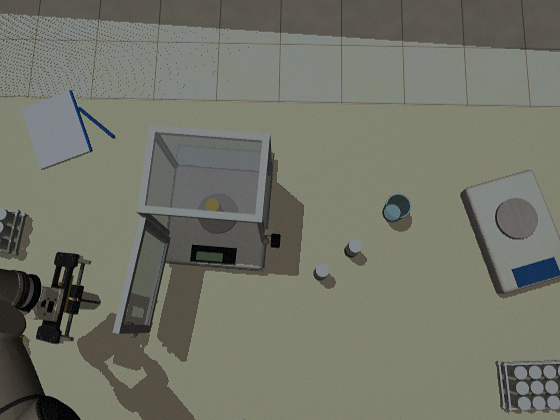

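The top view shows the shut fingers to the left of the door, tip at about (97,298), with the door still open from (150,215) to (135,330). The pot stands on the pan at (212,205).

```bash
python3 - <<'E'
from kin import *
pr=np.array([.3976,.3069]);ph=-1.693
for th in [1.75,1.66,*np.arange(1.5,.19,-.1),.12,.08,.05,.03,.0]:
    P,n=door(th,.19,.018);h=(n+2*np.pi)%(2*np.pi)-np.pi
    print(round(th,2),P.round(4),"d",(P-pr).round(4),round(h-ph,3));pr=P;ph=h
E
```

```text
1.75 [0.3988 0.25  ] d [ 0.0012 -0.0569] -0.119
1.66 [0.3939 0.2335] d [-0.0049 -0.0164] 0.09
1.5 [0.3889 0.2034] d [-0.005  -0.0301] 0.16
1.4 [0.3882 0.1844] d [-0.0007 -0.0191] 0.1
1.3 [0.3894 0.1653] d [ 0.0012 -0.019 ] 0.1
1.2 [0.3925 0.1465] d [ 0.0031 -0.0188] 0.1
1.1 [0.3975 0.1281] d [ 0.005  -0.0184] 0.1
1.0 [0.4043 0.1103] d [ 0.0068 -0.0178] 0.1
0.9 [0.4128 0.0932] d [ 0.0085 -0.0171] 0.1
0.8 [0.423  0.0771] d [ 0.0102 -0.0161] 0.1
0.7 [0.4347 0.062 ] d [ 0.0118 -0.015 ] 0.1
0.6 [0.4479 0.0483] d [ 0.0132 -0.0138] 0.1
0.5 [0.4624 0.0359] d [ 0.0145 -0.0124] 0.1
0.4 [0.4781 0.025 ] d [ 0.0157 -0.0109] 0.1
0.3 [0.4948 0.0157] d [ 0.0167 -0.0093] 0.1
0.2 [0.5123 0.0082] d [ 0.0175 -0.0076] 0.1
0.12 [0.5268 0.0034] d [ 0.0145 -0.0048] 0.08
0.08 [0.5342 0.0015] d [ 0.0074 -0.0019] 0.04
0.05 [5.398e-01 2.000e-04] d [ 0.0056 -0.0013] 0.03
0.03 [ 5.435e-01 -5.000e-04] d [ 0.0037 -0.0007] 0.02
0.0 [ 0.5492 -0.0015] d [ 0.0056 -0.001 ] 0.03
```

>>> send_rows(targets=[[0,0,-0.02,0,0],[0,0,-0.02,0,0],[0,0,-0.015,0,0],[0,0,-0.01,0,0],[0,0,-0.008,0,0]])

```text
time: 22.8
tool_pos: [0.3998, 0.2353, 0.2356]
tool_rot: [3.118, 0.589, 1.421]
contact_force: [0.1, -0.3, 0.3]
opening: 0.0002
grip_force: 0.0
```

>>> send_rows(targets=[[0,-0.004,-0.011,0,0.05],[0,-0.004,-0.011,0,0.05],[0,-0.003,-0.01,0,0.05],[0,-0.0005,-0.0095,0,0.05],[0,-0.0005,-0.0095,0,0.05]])

```text
time: 23.3
tool_pos: [0.3876, 0.1846, 0.2347]
tool_rot: [3.119, 0.59, 1.674]
contact_force: [0.0, 0.8, 0.8]
opening: 0.0004
grip_force: 0.3
```

>>> send_rows(targets=[[0,0.0005,-0.0095,0,0.05],[0,0.0005,-0.0095,0,0.05],[0,0.0015,-0.0095,0,0.05],[0,0.0015,-0.0095,0,0.05]])

```text
time: 23.7
tool_pos: [0.3918, 0.1466, 0.2348]
tool_rot: [3.118, 0.591, 1.874]
contact_force: [-0.8, 0.0, -0.1]
opening: 0.0005
grip_force: 0.3
```

>>> send_rows(targets=[[0,0.0025,-0.009,0,0.05],[0,0.0025,-0.009,0,0.05],[0,0.0035,-0.009,0,0.05],[0,0.0035,-0.009,0,0.05]])

```text
time: 24.1
tool_pos: [0.4038, 0.1105, 0.2348]
tool_rot: [3.118, 0.592, 2.074]
contact_force: [0.3, 0.5, -0.5]
opening: 0.0007
grip_force: 0.3
```

```bash
python3 -c "
from h import *
st();im,d=save('top','t5');P=np.load('t5.npy')
m=(P[...,2]>.32)&(P[...,2]<.338)&(P[...,0]<.56)&(P[...,0]>.3)&(P[...,1]<.3)&(P[...,1]>-.1);Q=P[m];print(len(Q));
for q in Q[::max(1,len(Q)//12)]: print(q.round(3))
cv2.imwrite('pics/c5.png',cv2.convertScaleAbs(cv2.resize(im[130:370,50:330,::-1],(700,600)),alpha=1.5))"
```

```text
('time', 24.1) ('qpos', [0.511, 0.1772, 1.8925, -0.6596, 1.1444, 0.304]) ('tool_pos', [0.4038, 0.1105, 0.2348]) ('tool_rot', [3.1184, 0.5918, 2.0741]) ('contact_force', [0.3291, 0.5266, -0.4618])
lean 0.5922 heading -1.0259 yz 0.0193 grasp [0.3984 0.1195 0.2504]
1836
[0.56  0.185 0.33 ]
[0.518 0.156 0.33 ]
[0.48  0.129 0.333]
[0.457 0.122 0.329]
[0.44  0.19  0.334]
[0.426 0.164 0.333]
[0.413 0.095 0.326]
[0.4   0.089 0.334]
[0.385 0.12  0.329]
[0.371 0.127 0.321]
[0.344 0.116 0.327]
[0.32  0.116 0.33 ]
```

View pics/c5.png

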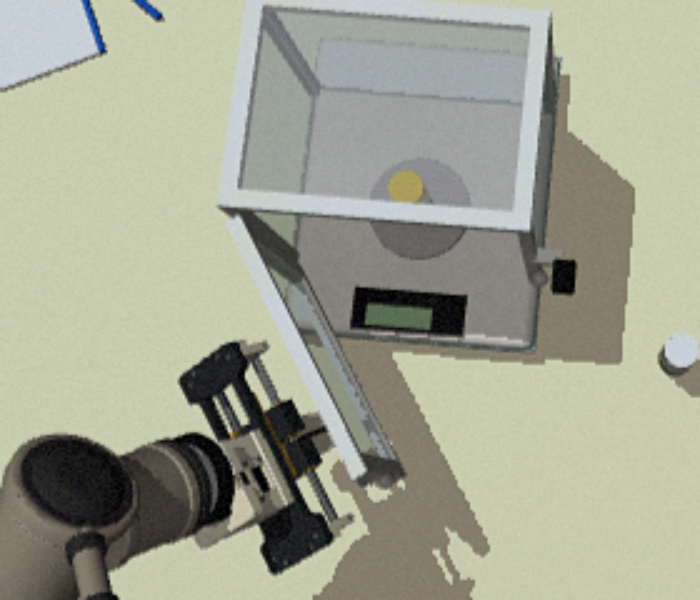

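The crop shows the finger tip against the outer face of the door, near its free edge at (370,470). The door is now about 0.96 rad open, and the pot is still upright at (405,187).

>>> send_rows(targets=[[0,0.004,-0.0085,0,0.05],[0,0.004,-0.0085,0,0.05],[0,0.005,-0.008,0,0.05],[0,0.005,-0.008,0,0.05]])

```text
time: 24.55
tool_pos: [0.4219, 0.0776, 0.2347]
tool_rot: [3.119, 0.592, 2.273]
contact_force: [0.2, 0.3, 0.4]
opening: 0.0005
grip_force: 0.3
```

>>> send_rows(targets=[[0,0.006,-0.0075,0,0.05],[0,0.006,-0.0075,0,0.05],[0,0.0065,-0.007,0,0.05],[0,0.0065,-0.007,0,0.05]])

```text
time: 24.95
tool_pos: [0.4469, 0.0484, 0.2348]
tool_rot: [3.119, 0.593, 2.473]
contact_force: [-0.2, 0.4, -0.6]
opening: 0.0006
grip_force: 0.3
```

>>> send_rows(targets=[[0,0.007,-0.006,0,0.05],[0,0.007,-0.006,0,0.05],[0,0.0055,-0.0035,0,0.035],[0,0.005,-0.0035,0,0.035],[0,0.005,-0.0035,0,0.03]])

```text
time: 25.45
tool_pos: [0.4763, 0.0257, 0.2347]
tool_rot: [3.12, 0.593, 2.673]
contact_force: [-0.3, -0.1, 0.5]
opening: 0.0005
grip_force: 0.2
```

>>> send_rows(targets=[[0,0.0042,-0.0024,0,0.025],[0,0.0042,-0.0024,0,0.025],[0,0.0042,-0.0023,0,0.025],[0,0.0041,-0.0022,0,0.025]])

```text
time: 25.85
tool_pos: [0.493, 0.0166, 0.2346]
tool_rot: [3.121, 0.592, 2.773]
contact_force: [1.1, -1.0, 0.3]
opening: 0.0005
grip_force: 0.2
```

```bash
python3 -c "
from h import *
st();im,d=save('top','t6');P=np.load('t6.npy')
m=(P[...,2]>.322)&(P[...,2]<.336)&(P[...,0]<.57)&(P[...,0]>.48)&(P[...,1]<.18)&(P[...,1]>-.1);Q=P[m];print(len(Q));
for q in Q[np.argsort(Q[:,1])][::max(1,len(Q)//10)]: print(q.round(3))"
```

```text
('time', 25.85) ('qpos', [-0.0064, 0.0378, 2.0573, -0.3748, 0.5083, -0.9364]) ('tool_pos', [0.493, 0.0166, 0.2346]) ('tool_rot', [3.1206, 0.5924, 2.773]) ('contact_force', [1.1243, -1.0118, 0.2928])
lean 0.5927 heading -0.331 yz 0.0174 grasp [0.483  0.02   0.2502]
777
[ 0.569 -0.071  0.327]
[ 0.5   -0.021  0.332]
[0.511 0.001 0.329]
[0.508 0.024 0.33 ]
[0.527 0.042 0.332]
[0.529 0.06  0.329]
[0.537 0.082 0.33 ]
[0.537 0.099 0.33 ]
[0.556 0.117 0.333]
[0.56  0.142 0.33 ]
[0.569 0.173 0.33 ]
```

>>> send_rows(targets=[[0,0.0038,-0.0016,0,0.02],[0,0.0038,-0.0016,0,0.02],[0,0.0038,-0.0016,0,0.02],[0,0.0038,-0.0015,0,0.02],[0,0.0035,-0.0013,0,0.02]])

```text
time: 26.4
tool_pos: [0.5114, 0.0091, 0.2343]
tool_rot: [3.121, 0.592, 2.873]
contact_force: [-0.7, 0.5, 0.3]
opening: 0.0004
grip_force: 0.2
```

>>> send_rows(targets=[[0,0.0025,-0.001,0,0.015],[0,0.0025,-0.001,0,0.015],[0,0.0025,-0.0008,0,0.015],[0,0.0025,-0.0008,0,0.015],[0,0.0025,-0.0008,0,0.015]])

```text
time: 26.9
tool_pos: [0.5238, 0.0049, 0.2343]
tool_rot: [3.121, 0.592, 2.948]
contact_force: [-0.2, 0.3, 0.0]
opening: 0.0007
grip_force: 0.2
```

>>> send_rows(targets=[[0,0.002,-0.0006,0,0.01],[0,0.002,-0.0005,0,0.01],[0,0.0015,-0.0004,0,0.01],[0,0.0015,-0.0004,0,0.01]])

```text
time: 27.3
tool_pos: [0.5308, 0.003, 0.2343]
tool_rot: [3.12, 0.592, 2.988]
contact_force: [0.6, -0.5, 0.3]
opening: 0.0004
grip_force: 0.2
```

```bash
python3 -c "
from h import *
st()"
```

```text
('time', 27.3) ('qpos', [-0.1504, 0.0808, 2.0107, 0.0431, 0.4589, -1.6065]) ('tool_pos', [0.5308, 0.003, 0.2343]) ('tool_rot', [3.1205, 0.5915, 2.9876]) ('contact_force', [0.6083, -0.51, 0.3029])
lean 0.5919 heading -0.1161 yz 0.0175 grasp [0.5204 0.0042 0.2499]
```

>>> send_rows(targets=[[0,0.001,0,0,0],[0,0.001,0,0,0.01],[0,0.001,0,0,0],[0,0.001,0,0,0.01],[0,0.001,0,0,0]])

```text
time: 27.8
tool_pos: [0.5356, 0.0026, 0.2337]
tool_rot: [3.121, 0.591, 3.008]
contact_force: [-1.3, -1.6, 0.1]
opening: 0.0007
grip_force: 0.5
```

>>> send_rows(targets=[[0,0.001,0,0,0],[0,0.001,0,0,0],[0,0.001,0,0,0]])

```text
time: 28.1
tool_pos: [0.5375, 0.0026, 0.2333]
tool_rot: [3.122, 0.589, 3.008]
contact_force: [-15.3, -3.6, 9.7]
opening: 0.0004
grip_force: 7.0
```

>>> send_rows(targets=[[0,0.001,0,0,0],[0,0.001,0,0,0],[0,0.001,0,0,0]])

```text
time: 28.4
tool_pos: [0.54, 0.0024, 0.2333]
tool_rot: [3.122, 0.589, 3.008]
contact_force: [-9.3, -4.3, 4.7]
opening: 0.0003
grip_force: 4.6
```

>>> send_rows(targets=[[0,0.001,0,0,0],[0,0.001,0,0,0],[0,0.001,0,0,0]])

```text
time: 28.7
tool_pos: [0.5437, 0.0023, 0.2332]
tool_rot: [3.122, 0.59, 3.008]
contact_force: [-6.1, -2.1, 2.4]
opening: 0.0007
grip_force: 2.6
```

>>> send_rows(targets=[[0,0.001,0,0,0],[0,0.001,0,0,0]])

```text
time: 28.9
tool_pos: [0.5459, 0.0024, 0.2331]
tool_rot: [3.122, 0.59, 3.008]
contact_force: [-4.4, -2.3, 0.6]
opening: 0.0001
grip_force: 2.1
```

>>> send_rows(targets=[[0,0.001,0,0,0],[0,0.001,0,0,0]])

```text
time: 29.1
tool_pos: [0.5482, 0.0025, 0.2332]
tool_rot: [3.121, 0.59, 3.008]
contact_force: [-3.8, -1.9, -0.5]
opening: 0.0007
grip_force: 1.5
```

>>> send_rows(targets=[[0,0.001,0,0,0],[0,0.001,0,0,0]])

```text
time: 29.3
tool_pos: [0.5508, 0.0027, 0.2337]
tool_rot: [3.121, 0.592, 3.008]
contact_force: [-1.6, -0.3, -1.1]
opening: 0.0004
grip_force: 1.3
```

>>> send_rows(targets=[[0,0.001,0,0,0],[0,0,0,0,0]])

```text
time: 29.5
tool_pos: [0.5512, 0.0027, 0.2334]
tool_rot: [3.121, 0.59, 3.008]
contact_force: [-6.0, -1.5, 0.5]
opening: 0.0006
grip_force: 2.9
```

```bash
python3 -c "
from h import *
st();im,d=save('top','t7')
from kin import *
P=np.load('t7.npy')
m=(P[...,2]>.322)&(P[...,2]<.336)&(P[...,0]<.585)&(P[...,0]>.5)&(P[...,1]<.2)&(P[...,1]>-.11);Q=P[m];print(len(Q));D=Q-org;xb=np.cos(yaw)*D[:,0]+np.sin(yaw)*D[:,1];yb=-np.sin(yaw)*D[:,0]+np.cos(yaw)*D[:,1]
for a in np.arange(-.14,.13,.03):
  k=(yb>a)&(yb<a+.03);print(round(a,2),k.sum(),xb[k].min().round(4) if k.any() else '',np.median(xb[k]).round(4) if k.any() else '')
cv2.imwrite('pics/c7.png',cv2.convertScaleAbs(cv2.resize(im[130:330,110:310,::-1],(600,600)),alpha=1.5))"
```

```text
('time', 29.5) ('qpos', [-0.152, 0.1196, 1.9677, 0.0685, 0.4653, -1.6474]) ('tool_pos', [0.5512, 0.0027, 0.2334]) ('tool_rot', [3.1212, 0.5903, 3.008]) ('contact_force', [-6.0373, -1.5258, 0.4594])
lean 0.5907 heading -0.0969 yz 0.017 grasp [0.5408 0.0037 0.249 ]
1342
-0.14 106 -0.2008 -0.144
-0.11 179 -0.1958 -0.144
-0.08 197 -0.1923 -0.1446
-0.05 183 -0.2025 -0.1444
-0.02 172 -0.2083 -0.1434
0.01 205 -0.2096 -0.1644
0.04 93 -0.1449 -0.1378
0.07 100 -0.1445 -0.1378
0.1 71 -0.145 -0.1381
0.13 0
```

View pics/c7.png

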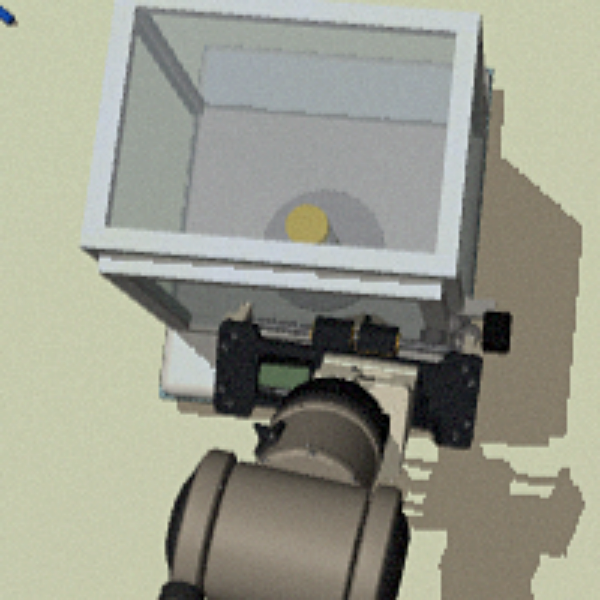

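The door looks shut: its top frame runs parallel to the roof's front edge, from (100,262) to (440,290). The pot is upright at (306,224), and the force has begun to rise against the stop. I'll give one more light press, then back away.

>>> send_rows(targets=[[0,0.001,0,0,0],[0,0,0,0,0]])

```text
time: 29.75
tool_pos: [0.5515, 0.0027, 0.2333]
tool_rot: [3.121, 0.589, 3.008]
contact_force: [-10.8, -3.0, 4.7]
opening: 0.0005
grip_force: 5.3
```

>>> send_rows(targets=[[0,-0.003,0,0,0],[0,-0.005,0,0,0],[0,-0.015,0,0,0],[0,-0.03,0,0.01,0],[0,-0.04,0,0.02,0]])

```text
time: 30.25
tool_pos: [0.459, 0.0028, 0.263]
tool_rot: [3.121, 0.59, 3.008]
contact_force: [0.1, 0.4, 1.5]
opening: 0.0005
grip_force: 0.0
```

>>> send_rows(targets=[[0,-0.03,0,0.02,0],[0,-0.02,0,0.03,0],[0,0,0,0.03,0],[0,0,0,0,0],[0,0,0,0,0]])

```text
time: 30.75
tool_pos: [0.4098, 0.0027, 0.3445]
tool_rot: [3.121, 0.594, 3.008]
contact_force: [-0.0, 0.2, 0.4]
opening: 0.0005
grip_force: 0.0
```

```bash
python3 -c "
from h import *
from kin import *
for n in('top','scene'):
  im,d=save(n,n+'8');P=np.load(n+'8.npy')
  m=(P[...,2]>.322)&(P[...,2]<.336)&(P[...,0]<.585)&(P[...,0]>.5)&(P[...,1]<.2)&(P[...,1]>-.11);D=P[m]-org;xb=np.cos(yaw)*D[:,0]+np.sin(yaw)*D[:,1];yb=-np.sin(yaw)*D[:,0]+np.cos(yaw)*D[:,1]
  k=(yb>-.12)&(yb<.11)&(xb>-.16);f=np.polyfit(yb[k],xb[k],1);print(n,k.sum(),'slope',f.round(4))
  for a in np.arange(-.13,.13,.04):
    k=(yb>a)&(yb<a+.04);print(round(a,2),k.sum(),np.median(xb[k]).round(4) if k.any() else '')
a=cv2.imread('pics/scene8.png')[100:340,210:450];b=cv2.imread('pics/top8.png')[110:350,100:340]
cv2.imwrite('pics/c8.png',cv2.convertScaleAbs(np.hstack([cv2.resize(a,(400,400)),cv2.resize(b,(400,400))]),alpha=1.5))
st()"
```

```text
top 756 slope [ 0.0003 -0.1376]
-0.13 127 -0.138
-0.09 135 -0.1375
-0.05 131 -0.1381
-0.01 127 -0.1377
0.03 129 -0.1379
0.07 133 -0.1375
0.11 42 -0.1383
scene 328 slope [-0.0005 -0.14  ]
-0.13 50 -0.1401
-0.09 56 -0.1402
-0.05 58 -0.1399
-0.01 54 -0.1398
0.03 58 -0.1401
0.07 59 -0.14
0.11 19 -0.1408
('time', 30.85) ('qpos', [-0.2479, -0.2968, 2.0106, 0.1125, 0.8459, -1.7406]) ('tool_pos', [0.4093, 0.0028, 0.3426]) ('tool_rot', [3.1207, 0.59, 3.0077]) ('contact_force', [-1.1525, 0.354, -0.7401])
lean 0.5903 heading -0.0963 yz 0.0174 grasp [0.3989 0.0038 0.3582]
```

View pics/c8.png

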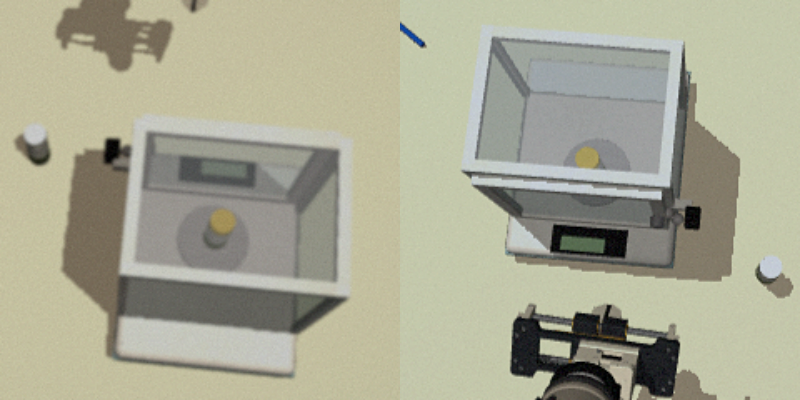

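The door is parallel to the front (slope 0.000) and stays shut with the robot clear. The pot stands upright in the middle of the pan, at (216,238) in the left crop.

```bash
python3 -c "
from h import *
print(hand_in())"
```

```text
the job is handed in; nothing more can be done
None
```

The job is handed in: the yellow-capped pot stands upright in the middle of the pan, the door is pressed home on its catch (peak measured force about 18 N), and the white pots and beaker were not touched.

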